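# Feed a plate into the bench punch

### The job

Press down on top of the flat aluminium plate with the grey film and slide it along the punch's bed, between the guides, until it is fully home and bears on the back stop with a definite but gentle push of about 5 N for a moment; then push the plunger all the way down and let it spring back up, leaving the plate home. Do not press hard on the plate, which bends, or shove the stop, which is a fine gauge. Keep the gripper off the polished bed and guides and leave the other parts as they lie.

Things in the scene. Friction and masses are not known exactly. Their poses are not given: they have to be found in the camera images.
- plate: the loose flat plate, 140 mm (its x) by 95 mm (its y), 3 mm thick, 0.2 kg: aluminium, its top covered to 4 mm from the edges by grippy grey film (friction about 1.2) with a dot near each corner; underside slick on the bed (about 0.1; both vary by 30 %). Origin: centre of its underside. At the start its +x points to the stop within 15 degrees. Not graspable. Over 35 N bends it; 5 to 15 N will do
- punch: grey bench punch, fixed: an arch (x -40 to +40 mm, 150 mm wide, 115 mm high, roof 42 mm up) over the far end of its bed, on levelling feet: its origin stands 0 to 10 mm above the bench (heights here are from it), under the middle of the stop's face; +x is the feeding direction, z up. A home plate has its front edge on the stop at x = 0: its centre is at x = -70 mm, y = 0, its x along the punch's x, and its last 40 mm under the arch
- bed: polished dark steel bed with two guides, fixed to the punch, same frame: x -365 to +45, y -150 to +85 mm, its top at z = 12 mm. The guides, 9 mm wide and 12 mm above the bed, run from x = -80 mm on with inner faces at y = -49 and +49 mm; ahead of that they flare out to y = -62 and +62 mm at x = -124 mm. The gripper must not touch bed or guides
- stop: the punch's back stop, fixed to the punch, same frame: a steel bar 96 mm long standing 15 mm above the bed, its face at x = 0 under the middle of the arch. It registers the plate when the plate bears on it with 3 N or more for 0.2 s; more than 8 N spoils it
- plunger (a joint): travel of the plunger: 0 up, 0.012 m fully down; a spring returns it. It takes about 4 N to start it and 12 N to hold it fully down
- plunger_top (a point): centre of the top of the plunger's round black head, 48 mm across, at z = 150 mm of the punch's frame when up, on top of the arch at its x = 0, y = 0
- bushing: bystander: brass bushing, 36 mm across, 32 mm high, standing on the edge of the bed; origin at the centre of its underside
- strap: bystander: small steel bar 75 x 30 x 6 mm lying on the edge of the bed; origin at the centre of its underside
- flange: bystander: steel pipe flange 110 mm across, 35 mm high, on the bench; origin at the centre of its underside
- reducer: bystander: aluminium pipe reducer 64 mm across, 85 mm high, on the bench; origin at the centre of its underside
- collar: bystander: dark steel collar 80 mm across, 22 mm high, on the bench; origin at the centre of its underside
- tub: bystander: white plastic tub 110 mm across, 75 mm high, on the bench; origin at the centre of its underside
- wrench: bystander: steel wrench lying on the bench; origin at the centre of its underside
There are look-alikes about, which are no part of the job. What is meant by the plate is not brown or orange, and is the larger of those in its own colour.

How it is judged:
On the way, in this order (a step that is already met when the one before it is completed fails the run):
1. the plate is being slid by fingers pressing on its top (grasp point over the plate, plate moved more than 30 mm) (contact force between the fingers and plate above 1 N and distance of plate from where it was at the start of the episode above 0.03 m and x of the grasp point in the frame of plate between -0.07 and 0.07 m and y of the grasp point in the frame of plate between -0.0475 and 0.0475 m), for 0.1 s.
2. the plate is home and bears on the stop with more than 3 N (x of plate in the frame of punch above -0.072 m and y of plate in the frame of punch between -0.004 and 0.004 m and angle between the x axis of plate and the x axis of punch, either way round below 0.05 rad and angle between plate's own z axis and vertical below 0.03 rad and contact force between plate and stop above 3 N), for 0.2 s.
3. the plunger is pushed fully down with the plate home (x of plate in the frame of punch above -0.072 m and y of plate in the frame of punch between -0.004 and 0.004 m and angle between the x axis of plate and the x axis of punch, either way round below 0.05 rad and angle between plate's own z axis and vertical below 0.03 rad and value of joint plunger above 0.0105 m), for 0.05 s.
At the end, for the whole second after the job is handed in: The plate lies flat and at rest between the guides, its front edge within 2 mm of the stop, within 4 mm of the middle and 0.05 rad of straight; the plunger is up again (within 2 mm) (x of plate in the frame of punch above -0.072 m and y of plate in the frame of punch between -0.004 and 0.004 m and angle between the x axis of plate and the x axis of punch, either way round below 0.05 rad and angle between plate's own z axis and vertical below 0.03 rad and value of joint plunger below 0.002 m and linear speed of plate below 0.01 m/s); the robot touches nothing.
It fails at once if the fingers press on the plate with more than 35 N (contact force between the fingers and plate above 35 N).
It fails at once if the plate strikes or bears on the stop with more than 8 N (contact force between plate and stop above 8 N).
It fails at once if the gripper touches the bed or its guides (more than 1 N) (contact force between the fingers and bed above 1 N).
It fails at once if the plunger is pushed more than 6 mm down while the plate is more than 3 mm short of the stop (value of joint plunger above 0.006 m and x of plate in the frame of punch below -0.073 m).
It fails at once if a bystander is moved more than 10 mm (distance of any of bushing, strap, flange, reducer, collar, tub, wrench from where it was at the start of the episode above 0.01 m).
It also fails if it takes over 69 s, if anything falls off the work surface, if the arm or the gripper's body presses on something with over 40 N, if the wrist force passes 120 N, or if a joint passes its speed limit or range.

### The arm

A 6-joint arm with a two-finger parallel gripper is mounted at the origin on the work surface. World frame = base frame: x ahead of the robot, y to its left, z up, the work surface at z = 0. Lengths are in m, angles in rad, forces in N, time in s.
With the tool pointing down it reaches from about 0.35 to 0.85 m from the base axis. Payload 8.1 kg.
Tool frame: the origin (TCP) lies at the very end of the fingers, on their centre line; the grasp point (between the pads) lies 19 mm behind it (pinch_z is the distance from the TCP to the grasp point, in m); z points along the fingers, y is the direction in which the jaws open and shut (so a half turn about z gives the same grasp; the last joint's range is limited). The gripper opens to 93 mm and grips with 3 to 60 N. Pads are 15 mm wide; open, the fingers measure 128 mm over their backs; the gripper's body (75 mm by 188 mm) begins 65 mm behind the grasp point.
Start: joints at [1.055, 0.13, 1.488, -0, 1.523, -0.085], TCP at [0.251, 0.545, 0.196] pointing down, gripper open.
Joint ranges: [-2.96, 2.96], [-0.89, 2.26], [0.02, 2.5], [-1.34, 4.48], [0, 2.73], [-2.66, 2.66]. Speed limits (rad/s): [2.39, 2.39, 2.79, 3.14, 3.14, 3.14].

### API

Orientations are given as a rotation vector (axis times angle).
In Python, from plant import * gives the robot as it stands.
- The arm moves only by the tool move_arm, never from a script. Its argument "series" is a list of rows, each a list of 7 numbers: the shift along the tool's x, y, z each as a share of 10 cm, from -1 to 1, then the turn, a rotation vector about the tool's x, y, z each as a share of 180 degrees, from -1 to 1, then the opening, from -1 (shut) to 1 (fully open). In form: [[dx, dy, dz, rx, ry, rz, jaw], ...]. A call has 1 to 8 rows; each row is the pose to reach, as a shift and turn from the pose commanded when the call began, along the tool's axes at that moment, turning the shorter way round; what a row does not reach only later rows make up. A row lasts 1/10 s, in which the tool goes at most 50 mm and 8.59 degrees, less where a joint would pass 70% of its speed; a pose out of reach is approached as far as the arm can. A call with a number of a shift or a turn outside -1 to 1 is refused whole. A call with a gripper value outside its range is refused whole. The fingers move at their own pace and stop on an object; "squeeze" is the grip in N (left out, the last holds). Time passes only in rows, so rows that repeat a pose let the fingers close. It gives the time, the measured TCP pose, the force and the opening at its end, in the units of the state.
- read_state(): the state, without advancing time (a new reading comes with each control period).
- read_camera(name): name is "side" or "top"; returns a dict with "frame" (420x560x3 uint8, red, green, blue), "K" (3x3 intrinsics, pixels), "rvec" (rotation vector, rad) and "tvec" (3), from world to camera coordinates, as OpenCV has them. Camera axes: x right, y down, z forward; pixel columns grow to the right and rows downward; lengths in m; the calibration is good to about 2 mm. A picture is of the moment at which its call begins. There is no depth.
- close_job(): hands the job in, once; it reports no verdict.
The state is a dict: "t": time; "q": joint angles; "dq": joint speeds; "joint_torque": joint torques, N m; "tool_pos": TCP position; "orientation": TCP orientation; "force": force on the tool from outside, world axes, zero at the start; "wrist_torque": the same for the moment, N m; "opening": finger opening in m.
Only numpy, scipy, OpenCV 4.12 (cv2) and the standard library are available. Lean on these libraries where they do the work, as an engineer would, in place of code of your own. Each camera call takes 0.05 s, during which the arm holds its last target.

## Working session

There is one attempt and no reset: what is moved stays moved. The work goes in short steps, Python scripts to look and compute and a tool call to move; the robot and the scene stay as the last step left them, time stands still between calls to the robot, and variables do not carry over. Pictures are saved under pics/ and viewed, and the job is handed in when it is done.

Besides the shell and the picture viewer there is one more tool, called after "Call:" as a command line: name --pt "numbers of a row" for each row, then --argument value for the rest. move_arm: Moves the arm, as the interface text tells. Shift numbers are shares of 10 cm and turn numbers shares of 180 degrees, none past 1 either way. Its arguments: {"type":"object","properties":{"series":{"type":"array","items":{"type":"array","items":{"type":"number"}}},"squeeze":{"type":"number"}},"required":["series"]}

```bash
mkdir -p pics; ls; python3 - <<'E'
from plant import *
import cv2
print(read_state())
for n in ("side","top"):
    c=read_camera(n); cv2.imwrite(f"pics/{n}0.png",c["frame"][:,:,::-1]); print(n,c["K"].tolist(),c["rvec"],c["tvec"])
E
```

```text
pics
{'t': 0.0, 'q': array([ 1.05461585e+00,  1.31143634e-01,  1.48927252e+00, -1.02812358e-05,
        1.52299536e+00, -8.53734084e-02]), 'dq': array([-0.0001315 , -0.00086806, -0.00051647, -0.00072494, -0.00102325,
        0.0011197 ]), 'joint_torque': array([-1.81417519e-03, -5.59813786e+01, -4.91774404e+01,  7.65848416e-02,
        3.53486929e-02, -1.81311766e-04]), 'tool_pos': array([0.25023106, 0.54466227, 0.19540167]), 'orientation': array([-6.71375110e-01, -3.06847332e+00,  2.73311758e-03]), 'force': array([-0.22507037, -0.24635501, -0.8657974 ]), 'wrist_torque': array([-0.01300687, -0.02672967, -0.05464638]), 'opening': 0.09291476012327914}
side [[395.2670382122748, 0.0, 281.9140841812788], [0.0, 395.2670382122748, 210.71765253566846], [0.0, 0.0, 1.0]] [ 2.20961899 -0.43551113  0.17869483] [-0.49140391  0.18102965  0.940175  ]
top [[470.0075363615823, 0.0, 282.68136538665635], [0.0, 470.0075363615823, 215.85698515812643], [0.0, 0.0, 1.0]] [ 2.11834312 -2.15345721  0.17905033] [-0.11336676  0.50893996  1.20060511]
```

View pics/side0.png

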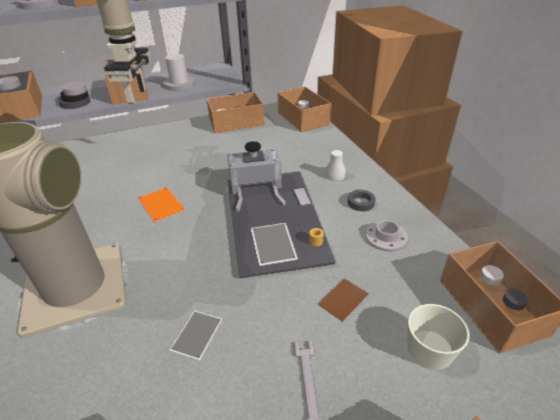

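View pics/top0.png

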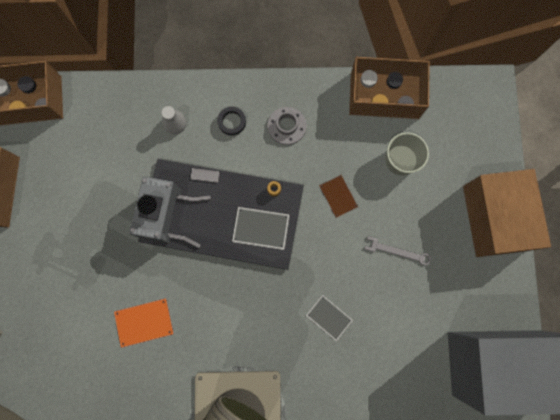

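The pictures show four plate-like candidates. In the top view they are the grey one on the bed at (261,228), a smaller grey one on the bench at (329,317), an orange one at (144,322) and a brown one at (338,196). I choose the larger grey one, on the bed, and check it with a crop.

```bash
cat > h.py <<'E'
import numpy as np,cv2
from plant import *
def cam(n):
    c=read_camera(n); R=cv2.Rodrigues(np.array(c["rvec"]))[0]; c["R"]=R; c["t"]=np.array(c["tvec"]); return c
def ray(c,uv):
    d=c["R"].T@np.linalg.inv(c["K"])@np.array([uv[0],uv[1],1.]); o=-c["R"].T@c["t"]; return o,d
def onz(c,uv,z):
    o,d=ray(c,uv); return o+d*(z-o[2])/d[2]
def proj(c,p):
    q=c["R"]@np.array(p)+c["t"]; q=c["K"]@q; return q[:2]/q[2]
def tri(c1,u1,c2,u2):
    P=[c["K"]@np.c_[c["R"],c["t"]] for c in (c1,c2)]
    X=cv2.triangulatePoints(P[0],P[1],np.array(u1,float).reshape(2,1),np.array(u2,float).reshape(2,1))[:,0]; return X[:3]/X[3]
E
python3 - <<'E'
from h import *
t=cam("top"); s=cam("side")
import pickle; pickle.dump((t,s),open("c0.pkl","wb"))
a=t["frame"][150:280,125:315]; b=s["frame"][135:275,220:335]
cv2.imwrite("pics/ct.png",cv2.resize(a[:,:,::-1],None,fx=4,fy=4,interpolation=2))
cv2.imwrite("pics/cs.png",cv2.resize(b[:,:,::-1],None,fx=4,fy=4,interpolation=2))
for uv in [(261,228),(329,317),(148,204),(238,410)]: print(uv,onz(t,uv,0.02))
E
```

```text
(261, 228) [ 0.47867271 -0.06313587  0.02      ]
(329, 317) [ 0.24227474 -0.23776176  0.02      ]
(148, 204) [0.54917584 0.2416925  0.02      ]
(238, 410) [ 0.01693153 -0.0011101   0.02      ]
```

View pics/ct.png

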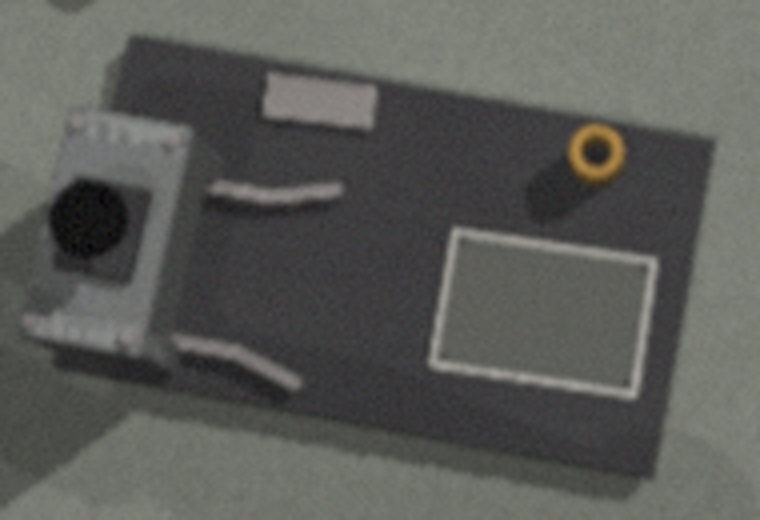

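View pics/cs.png

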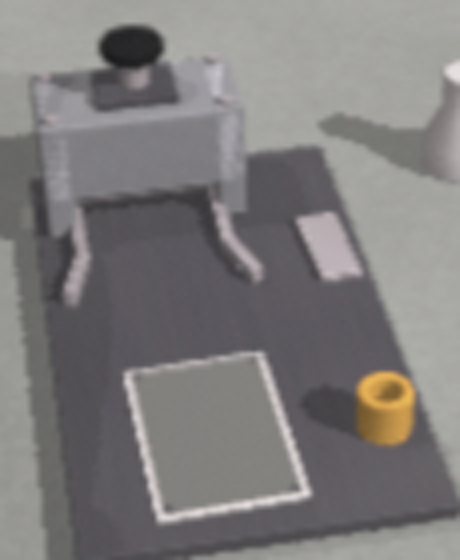

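The crop confirms it: the larger grey plate with a bright rim and corner dots lies on the bed. The bushing and strap are on the far edge. Next I measure it.

```bash
cat > meas.py <<'E'
from h import *
def quad(c,seed,box,thr=None):
    # plate contour incl. rim: threshold vs dark bed, component containing seed
    u0,v0,u1,v1=box; f=4
    g=cv2.cvtColor(c["frame"],cv2.COLOR_RGB2GRAY)[v0:v1,u0:u1]
    g=cv2.GaussianBlur(cv2.resize(g,None,fx=f,fy=f,interpolation=cv2.INTER_CUBIC),(5,5),0)
    T=thr or cv2.threshold(g,0,255,cv2.THRESH_OTSU)[0]
    m=(g>T).astype(np.uint8)
    n,l=cv2.connectedComponents(m); k=l[int((seed[1]-v0)*f),int((seed[0]-u0)*f)]
    cs,_=cv2.findContours((l==k).astype(np.uint8),cv2.RETR_EXTERNAL,cv2.CHAIN_APPROX_NONE)
    ct=max(cs,key=cv2.contourArea)[:,0,:].astype(float)
    r=cv2.approxPolyDP(cv2.convexHull(ct.astype(np.int32)),15,True)[:,0,:].astype(float)
    if len(r)!=4: print("poly",len(r)); r=cv2.boxPoints(cv2.minAreaRect(ct.astype(np.float32)))
    L=[]
    for i in range(4):
        a,b=r[i],r[(i+1)%4]; e=(b-a)/np.linalg.norm(b-a); n_=np.array([-e[1],e[0]])
        s=(ct-a)@e/np.linalg.norm(b-a); d=(ct-a)@n_
        p=ct[(s>.12)&(s<.88)&(abs(d)<6)]
        vx,vy,x,y=cv2.fitLine(p.astype(np.float32),cv2.DIST_HUBER,0,.01,.01).ravel(); L.append(np.cross([x,y,1],[x+vx,y+vy,1]))
    q=[]
    for i in range(4):
        p=np.cross(L[i-1],L[i]); p=p[:2]/p[2]; q.append((p+.5)/f-.5+[u0,v0])
    return np.array(q),T
def order(w,ref):  # order world corners CCW starting near ref
    c=w.mean(0); a=np.arctan2(w[:,1]-c[1],w[:,0]-c[0]); return np.argsort(a)
E
python3 - <<'E'
from meas import *
import pickle; t,s=pickle.load(open("c0.pkl","rb"))
qs={}
for n,c,seed,box in (("t",t,(261,228),(225,196,297,260)),("s",s,(273,243),(245,215,306,270))):
    q,T=quad(c,seed,box); w=np.array([onz(c,p,.02) for p in q]); i=order(w,None); q,w=q[i],w[i]; qs[n]=q
    print(n,T,q.round(1).tolist()); print(w[:,:2].round(4).tolist(), w.mean(0).round(4), [round(float(np.linalg.norm(w[k]-w[k-1])),4) for k in range(4)])
X=np.array([tri(t,qs["t"][k],s,qs["s"][k]) for k in range(4)]); print(X.round(4)); print([round(float(np.linalg.norm(X[k]-X[k-1])),4) for k in range(4)],X.mean(0))
E
```

```text
t 82.0 [[284.6, 250.1], [289.8, 213.5], [237.2, 205.7], [230.9, 241.9]]
[[0.4184, -0.1252], [0.517, -0.1411], [0.5405, 0.0007], [0.4425, 0.0176]] [ 0.4796 -0.062   0.02  ] [0.1448, 0.0999, 0.1437, 0.0994]
s 115.0 [[258.5, 266.1], [298.5, 259.4], [285.6, 221.6], [249.8, 227.3]]
[[0.4192, -0.1245], [0.5167, -0.1416], [0.5415, 0.0033], [0.444, 0.0194]] [ 0.4803 -0.0609  0.02  ] [0.146, 0.099, 0.1471, 0.0988]
[[ 4.186e-01 -1.253e-01  2.090e-02]
 [ 5.170e-01 -1.411e-01  1.940e-02]
 [ 5.401e-01  4.000e-04  2.270e-02]
 [ 4.428e-01  1.730e-02  2.190e-02]]
[0.1446, 0.0997, 0.1434, 0.0988] [ 0.47962005 -0.06217232  0.02119979]
```

Plate centre is about (0.480, -0.062), top z about 0.021, heading about 80.6°. The measured sides read 3–4 mm large because of blur. Next is the punch frame.

```bash
python3 - <<'E'
from meas import *
import pickle; t,s=pickle.load(open("c0.pkl","rb"))
print("cam pos",-t["R"].T@t["t"],-s["R"].T@s["t"])
def head(c,box):
    u0,v0,u1,v1=box; g=cv2.cvtColor(c["frame"],cv2.COLOR_RGB2GRAY)[v0:v1,u0:u1]; g=cv2.resize(g,None,fx=4,fy=4,interpolation=2)
    m=(g<38).astype(np.uint8); n,l,st,ce=cv2.connectedComponentsWithStats(m); k=1+np.argmax(st[1:,4])
    cs,_=cv2.findContours((l==k).astype(np.uint8),0,1); e=cv2.fitEllipse(max(cs,key=len)); 
    return (np.array(e[0])+.5)/4-.5+[u0,v0],np.array(e[1])/4
ht,a=head(t,(130,185,165,225)); hs,b=head(s,(238,135,268,158)); print("head",ht,a,hs,b,tri(t,ht,s,hs),"onz .156 top",onz(t,ht,.155))
# bed edges, top view, points along rough lines, strongest gradient normal to line
def edge(c,p,q,n=40,half=4):
    g=cv2.GaussianBlur(cv2.cvtColor(c["frame"],cv2.COLOR_RGB2GRAY).astype(np.float32),(0,0),.7); p,q=np.array(p,float),np.array(q,float); e=(q-p)/np.linalg.norm(q-p); nn=np.array([-e[1],e[0]]); P=[]
    o=np.arange(-half,half+.01,.1)
    for k in np.linspace(0,1,n):
        x=p+(q-p)*k; xs=x+o[:,None]*nn; v=cv2.remap(g,xs[:,0].astype(np.float32).reshape(1,-1),xs[:,1].astype(np.float32).reshape(1,-1),1)[0]
        d=np.abs(np.gradient(v)); i=np.argmax(np.convolve(d,np.ones(9),'same')); P.append(xs[i])
    P=np.array(P,np.float32); f=cv2.fitLine(P,cv2.DIST_HUBER,0,.01,.01).ravel(); r=np.abs((P-f[2:])@np.array([-f[1],f[0]])); return f,np.median(r)
C=lambda x,y:((x+.5)/4-.5+125,(y+.5)/4-.5+150)
for nm,p,q in (("far",C(390,83),C(690,135)),("end",C(710,165),C(660,455)),("near",C(180,392),C(630,472))):
    f,r=edge(t,p,q); A=onz(t,f[2:]-20*f[:2],.018);B=onz(t,f[2:]+20*f[:2],.018); d=(B-A)[:2]; print(nm,np.degrees(np.arctan2(d[1],d[0]))%180,r,A[:2],B[:2])
for nm,uv in (("gFarTip",C(343,188)),("gFarBend",C(268,200)),("gNearTip",C(298,384)),("gNearBend",C(235,352))): print(nm,onz(t,uv,.03)[:2])
E
```

```text
cam pos [ 0.30240326 -0.11772607  1.26807625] [ 0.24236909 -0.76419493  0.71794282]
head [146.7500267  204.65711784] [18.2850399  19.52230072] [251.57744503 147.74606991] [ 6.01221466 11.05231667] [0.52176741 0.20813301 0.14725275] onz .156 top [0.52091915 0.20577783 0.155     ]
far 78.53352150951383 0.13045573 [ 0.63109491 -0.01220366] [ 0.6093044  -0.11962912]
end 168.71944270046438 0.20040408 [ 0.42009331 -0.14437139] [ 0.52634721 -0.16556552]
near 78.37190799020381 0.18317783 [0.41179185 0.09437735] [ 0.39029004 -0.01011119]
gFarTip [0.56465334 0.07176746]
gFarBend [0.55725042 0.12204335]
gNearTip [0.43292919 0.10031942]
gNearBend [0.45488935 0.14231695]
```

```bash
cat >> h.py <<'E'
PO=np.array([.5217,.2072]); PH=np.radians(78.55)
UX=np.array([np.cos(PH),np.sin(PH)]); UY=np.array([-UX[1],UX[0]])
def topunch(p): d=np.array(p)[:2]-PO; return np.array([d@UX,d@UY])
def toworld(x,y): return PO+x*UX+y*UY
def tool():
    s=read_state(); R=cv2.Rodrigues(np.array(s["orientation"]))[0]; return s,np.array(s["tool_pos"]),R
def delta(R,p,target): return (R.T@(np.array(target)-p)/.1)
E
python3 - <<'E'
from h import *
print("plate centre in punch",topunch([.480,-.0618]), "home",toworld(-.07,0))
s,p,R=tool(); print(R.round(3))
tgt=np.array([.475,-.0916,.185]); N=6
for k in range(N):
    d=delta(R,p,p+(tgt-p)/(N-k)); print(d.round(3)); p=p+(tgt-p)/(N-k)
    R=R@cv2.Rodrigues(np.array([0,0,np.radians(75./N)]))[0]
print(R.round(3))
E
```

```text
plate centre in punch [-0.27192443 -0.01252982] home [0.50780411 0.13859312]
[[-0.909  0.418 -0.001]
 [ 0.418  0.909 -0.001]
 [ 0.    -0.001 -1.   ]]
[-0.783 -0.807  0.019]
[-0.939 -0.619  0.019]
[-1.051 -0.401  0.019]
[-1.113 -0.164  0.019]
[-1.122  0.081  0.019]
[-1.078  0.322  0.019]
[[ 0.168  0.986 -0.001]
 [ 0.986 -0.168 -0.001]
 [-0.001 -0.    -1.   ]]
```

Call:
move_arm --pt "-0.39 -0.4 0.01 0 0 0.035 0" --pt "-0.78 -0.8 0.02 0 0 0.07 0" --pt "-0.78 -0.8 0.02 0 0 0.07 0"

```text
t: 0.5
tool_pos: [0.2888, 0.4363, 0.1935]
orientation: [1.012, 2.974, -0.004]
force: [0.4, -0.1, -0.3]
opening: 0.0736
```

Call:
move_arm --pt "-0.47 -0.31 0.01 0 0 0.035 0" --pt "-0.94 -0.62 0.02 0 0 0.07 0" --pt "-0.94 -0.62 0.02 0 0 0.07 0"

```text
t: 0.8
tool_pos: [0.3262, 0.3306, 0.1923]
orientation: [1.332, 2.844, -0.001]
force: [1.2, 0.6, -0.5]
opening: 0.05
```

Call:
move_arm --pt "-0.5 -0.2 0.01 0 0 0.035 0" --pt "-1 -0.4 0.02 0 0 0.07 0" --pt "-1 -0.4 0.02 0 0 0.07 0"

```text
t: 1.1
tool_pos: [0.3604, 0.2282, 0.1906]
orientation: [1.636, 2.68, -0.0]
force: [-0.3, 0.8, -0.2]
opening: 0.047
```

Call:
move_arm --pt "-0.5 -0.08 0.01 0 0 0.035 0" --pt "-1 -0.16 0.02 0 0 0.07 0" --pt "-1 -0.16 0.02 0 0 0.07 0"

```text
t: 1.4
tool_pos: [0.3927, 0.1315, 0.1886]
orientation: [1.922, 2.483, -0.001]
force: [-0.2, 0.7, 0.7]
opening: 0.0468
```

Call:
move_arm --pt "-0.5 0.04 0.01 0 0 0.035 0" --pt "-1 0.08 0.02 0 0 0.07 0" --pt "-1 0.08 0.02 0 0 0.07 0"

```text
t: 1.7
tool_pos: [0.426, 0.0374, 0.1865]
orientation: [2.182, 2.259, -0.001]
force: [0.4, -0.2, -0.9]
opening: 0.0466
```

```bash
python3 - <<'E'
from h import *
s,p,R=tool(); print(s["t"],p,s["opening"],s["force"]); print(R.round(3))
yaw=np.degrees(np.arctan2(R[1,0],R[0,0])); print("toolx yaw",yaw, delta(R,p,[.475,-.0916,.06]), "turn",(yaw-80.5)/180)
E
```

```text
1.7 [0.42603757 0.03737163 0.18648607] 0.04655906745645106 [ 0.44612825 -0.22848543 -0.85335851]
[[-0.035  0.999  0.001]
 [ 0.999  0.035 -0.001]
 [-0.001  0.001 -1.   ]]
toolx yaw 91.9841358629717 [-1.30440846  0.44386338  1.2666793 ] turn 0.0638007547942872
```

Call:
move_arm --pt "-0.33 0.11 0.2 0 0 0.032 0" --pt "-0.65 0.22 0.5 0 0 0.062 0" --pt "-0.65 0.22 0.5 0 0 0.062 0" --pt "-0.65 0.22 0.5 0 0 0.062 0"

```text
t: 2.1
tool_pos: [0.4488, -0.0219, 0.1358]
orientation: [-2.381, -2.045, 0.001]
force: [0.6, -0.4, 0.5]
opening: 0.0462
```

```bash
python3 - <<'E'
from h import *
s,p,R=tool(); print(s["t"],p,s["opening"],s["force"]); print(R.round(3))
yaw=np.degrees(np.arctan2(R[1,0],R[0,0])); print("toolx yaw",yaw, delta(R,p,[.475,-.0916,.06]), "turn",(yaw-80.5)/180)
E
```

```text
2.1 [ 0.44875191 -0.02190834  0.13575279] 0.046232083029896516 [ 0.5625041  -0.41960377  0.54654052]
[[ 0.151  0.989 -0.002]
 [ 0.989 -0.151  0.001]
 [ 0.001 -0.002 -1.   ]]
toolx yaw 81.30948245133483 [-0.65006852  0.36655798  0.75596537] turn 0.004497124729637945
```

Call:
move_arm --pt "-0.32 0.18 0.35 0 0 0.002 0" --pt "-0.64 0.36 0.7 0 0 0.004 0" --pt "-0.64 0.36 0.75 0 0 0.004 0" --pt "-0.64 0.36 0.75 0 0 0.004 0" --pt "-0.64 0.36 0.75 0 0 0.004 0"

```text
t: 2.6
tool_pos: [0.476, -0.0906, 0.0631]
orientation: [2.395, 2.031, 0.002]
force: [0.2, 0.1, 0.3]
opening: 0.0465
```

```bash
python3 - <<'E'
from h import *
s,p,R=tool(); print(s["t"],p,s["opening"],s["force"]); print(R.round(4))
yaw=np.degrees(np.arctan2(R[1,0],R[0,0])); print("toolx yaw",yaw, delta(R,p,[.475,-.0916,.023]), "turn",(yaw-80.5)/180)
c=cam("side"); cv2.imwrite("pics/s1.png",cv2.resize(c["frame"][130:280,200:350,::-1],None,fx=4,fy=4,interpolation=2))
E
```

```text
2.6 [ 0.47600527 -0.09059545  0.06311456] 0.0465489187865998 [0.21961218 0.12835204 0.33391716]
[[ 1.636e-01  9.865e-01  2.000e-03]
 [ 9.865e-01 -1.636e-01  1.000e-04]
 [ 4.000e-04  1.900e-03 -1.000e+00]]
toolx yaw 80.58435735042296 [-0.01172677 -0.00904829  0.40112387] turn 0.0004686519467942358
```

View pics/s1.png

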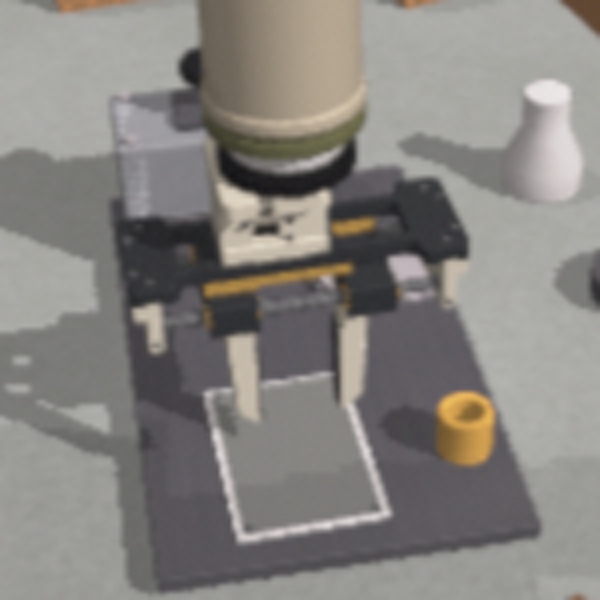

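Both fingers are over the plate, clear of its rim and of the bushing. I'm lowering now.

Call:
move_arm --pt "0 0 0.2 0 0 0 0" --pt "0 0 0.35 0 0 0 0" --pt "0 0 0.37 0 0 0 0" --pt "0 0 0.37 0 0 0 0" --pt "0 0 0.37 0 0 0 0"

```text
t: 3.15
tool_pos: [0.4761, -0.092, 0.0261]
orientation: [2.397, 2.028, 0.002]
force: [0.5, -0.6, -0.1]
opening: 0.0465
```

Call:
move_arm --pt "0 0 0.01 0 0 0 0" --pt "0 0 0.01 0 0 0 0"

```text
t: 3.35
tool_pos: [0.4755, -0.0922, 0.0241]
orientation: [2.398, 2.028, 0.001]
force: [-0.4, -0.1, -0.5]
opening: 0.0465
```

Call:
move_arm --pt "0 0 0.01 0 0 0 0" --pt "0 0 0.01 0 0 0 0"

```text
t: 3.55
tool_pos: [0.4749, -0.0921, 0.0224]
orientation: [-2.399, -2.028, 0.0]
force: [0.3, 0.5, -0.5]
opening: 0.0466
```

Call:
move_arm --pt "0 0 0 0 0 0 0" --pt "0 0 0 0 0 0 0"

```text
t: 3.75
tool_pos: [0.4748, -0.0921, 0.0224]
orientation: [-2.399, -2.028, 0.0]
force: [0.1, 0.1, 0.6]
opening: 0.0462
```

Call:
move_arm --pt "0 0 0.005 0 0 0 0" --pt "0 0 0.005 0 0 0 0"

```text
t: 3.95
tool_pos: [0.4749, -0.092, 0.0219]
orientation: [-2.399, -2.028, 0.0]
force: [-0.7, -0.4, 0.2]
opening: 0.0466
```

Call:
move_arm --pt "0 0 0.005 0 0 0 0" --pt "0 0 0.005 0 0 0 0"

```text
t: 4.15
tool_pos: [0.4749, -0.0921, 0.0214]
orientation: [-2.399, -2.028, 0.0]
force: [-0.5, -0.0, 0.3]
opening: 0.0463
```

Call:
move_arm --pt "0 0 0.005 0 0 0 0" --pt "0 0 0.005 0 0 0 0"

```text
t: 4.35
tool_pos: [0.4749, -0.092, 0.0209]
orientation: [-2.399, -2.029, 0.0]
force: [-0.5, -0.1, -0.1]
opening: 0.0464
```

Call:
move_arm --pt "0 0 0.005 0 0 0 0" --pt "0 0 0.005 0 0 0 0"

```text
t: 4.55
tool_pos: [0.4749, -0.0921, 0.0204]
orientation: [-2.399, -2.029, 0.0]
force: [0.0, -0.3, 0.1]
opening: 0.0464
```

Call:
move_arm --pt "0 0 0.005 0 0 0 0" --pt "0 0 0.005 0 0 0 0"

```text
t: 4.75
tool_pos: [0.4749, -0.0921, 0.0199]
orientation: [-2.399, -2.028, 0.0]
force: [-0.5, -0.3, -0.1]
opening: 0.0469
```

Call:
move_arm --pt "0 0 0.005 0 0 0 0" --pt "0 0 0.005 0 0 0 0"

```text
t: 4.95
tool_pos: [0.4749, -0.0921, 0.0194]
orientation: [-2.399, -2.029, 0.0]
force: [-0.2, 0.5, 1.4]
opening: 0.0467
```

Call:
move_arm --pt "0 0 0.005 0 0 0 0" --pt "0 0 0.005 0 0 0 0"

```text
t: 5.15
tool_pos: [0.4749, -0.0921, 0.0189]
orientation: [-2.399, -2.028, 0.0]
force: [0.3, -0.8, -1.1]
opening: 0.0463
```

Call:
move_arm --pt "0 0 0.005 0 0 0 0" --pt "0 0 0.005 0 0 0 0"

```text
t: 5.35
tool_pos: [0.4749, -0.0921, 0.0184]
orientation: [-2.399, -2.029, 0.0]
force: [-0.1, 0.1, 0.7]
opening: 0.0465
```

Call:
move_arm --pt "0 0 0.005 0 0 0 0" --pt "0 0 0.005 0 0 0 0"

```text
t: 5.55
tool_pos: [0.4749, -0.092, 0.0179]
orientation: [-2.399, -2.029, 0.0]
force: [-0.0, 0.4, 0.5]
opening: 0.0464
```

Call:
move_arm --pt "0 0 0.005 0 0 0 0" --pt "0 0 0.005 0 0 0 0"

```text
t: 5.75
tool_pos: [0.4749, -0.092, 0.0173]
orientation: [-2.399, -2.028, 0.0]
force: [-0.5, 0.2, 0.6]
opening: 0.0467
```

Call:
move_arm --pt "0 0 0.005 0 0 0 0" --pt "0 0 0.005 0 0 0 0"

```text
t: 5.95
tool_pos: [0.4749, -0.092, 0.0169]
orientation: [-2.399, -2.029, 0.0]
force: [-0.7, -1.3, -0.5]
opening: 0.0462
```

```bash
python3 - <<'E'
from h import *
c=cam("side"); cv2.imwrite("pics/s2.png",cv2.resize(c["frame"][180:280,220:330,::-1],None,fx=6,fy=6,interpolation=2))
E
```

```text
(no output)
```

View pics/s2.png

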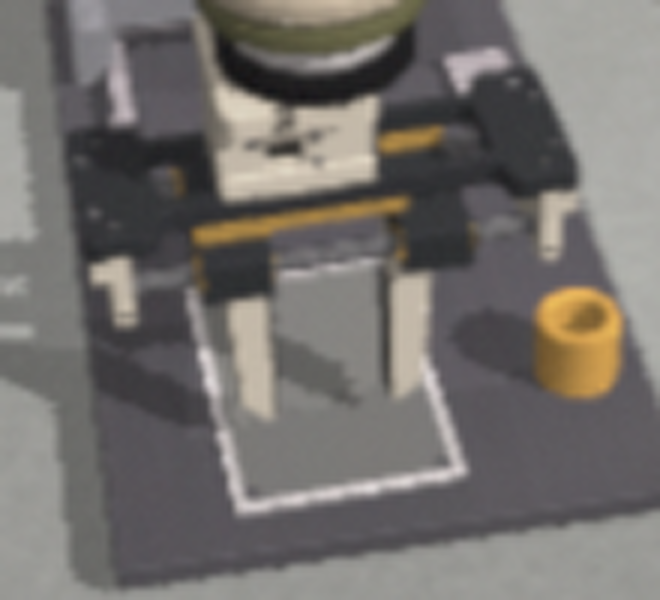

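The fingertips nearly meet their shadows on the film, with no contact yet. I'm continuing in 0.5 mm steps.

Call:
move_arm --pt "0 0 0.005 0 0 0 0" --pt "0 0 0.005 0 0 0 0"

```text
t: 6.2
tool_pos: [0.4749, -0.0921, 0.0164]
orientation: [-2.399, -2.029, 0.0]
force: [-0.3, -0.0, 0.2]
opening: 0.0465
```

Call:
move_arm --pt "0 0 0.005 0 0 0 0" --pt "0 0 0.005 0 0 0 0"

```text
t: 6.4
tool_pos: [0.4749, -0.092, 0.0158]
orientation: [-2.399, -2.028, 0.0]
force: [0.2, 0.1, 0.1]
opening: 0.0465
```

Call:
move_arm --pt "0 0 0.005 0 0 0 0" --pt "0 0 0.005 0 0 0 0"

```text
t: 6.6
tool_pos: [0.4748, -0.0921, 0.0154]
orientation: [-2.399, -2.028, 0.0]
force: [-0.7, -0.5, 0.2]
opening: 0.0467
```

Call:
move_arm --pt "0 0 0.003 0 0 0 0" --pt "0 0 0.003 0 0 0 0"

```text
t: 6.8
tool_pos: [0.4749, -0.0921, 0.0151]
orientation: [-2.399, -2.029, 0.0]
force: [-0.2, 0.7, -0.3]
opening: 0.0469
```

Call:
move_arm --pt "0 0 0.003 0 0 0 0" --pt "0 0 0.003 0 0 0 0"

```text
t: 7.0
tool_pos: [0.4749, -0.092, 0.0148]
orientation: [-2.399, -2.028, 0.0]
force: [0.6, -0.0, 0.4]
opening: 0.0464
```

Call:
move_arm --pt "0 0 0.003 0 0 0 0" --pt "0 0 0.003 0 0 0 0"

```text
t: 7.2
tool_pos: [0.4749, -0.0921, 0.0145]
orientation: [2.399, 2.029, 0.0]
force: [-0.1, 0.7, 0.6]
opening: 0.0465
```

Call:
move_arm --pt "0 0 0.003 0 0 0 0" --pt "0 0 0.003 0 0 0 0"

```text
t: 7.4
tool_pos: [0.4749, -0.0921, 0.0142]
orientation: [-2.399, -2.029, 0.0]
force: [0.1, 0.7, -0.9]
opening: 0.0465
```

Call:
move_arm --pt "0 0 0.003 0 0 0 0" --pt "0 0 0.003 0 0 0 0"

```text
t: 7.6
tool_pos: [0.4749, -0.0921, 0.0139]
orientation: [-2.399, -2.029, 0.0]
force: [-0.5, -0.4, -0.1]
opening: 0.047
```

```bash
python3 - <<'E'
from h import *
c=cam("side"); cv2.imwrite("pics/s3.png",cv2.resize(c["frame"][210:270,240:310,::-1],None,fx=10,fy=10,interpolation=2)); t=cam("top")
cv2.imwrite("pics/t3.png",cv2.resize(t["frame"][160:290,130:310,::-1],None,fx=4,fy=4,interpolation=2));print(read_state()["force"])
s,p,R=tool()
for off in (-.035,.035): print(proj(c,p+R@np.array([0,off,0])))
E
```

```text
[ 0.16268471  1.08692514 -0.49302976]
[261.64921822 254.98735784]
[288.90020993 250.41876517]
```

View pics/s3.png

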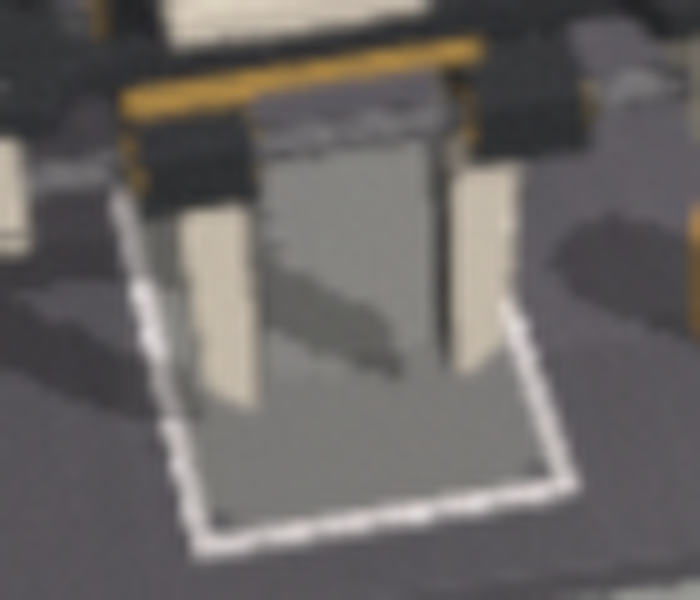

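View pics/t3.png

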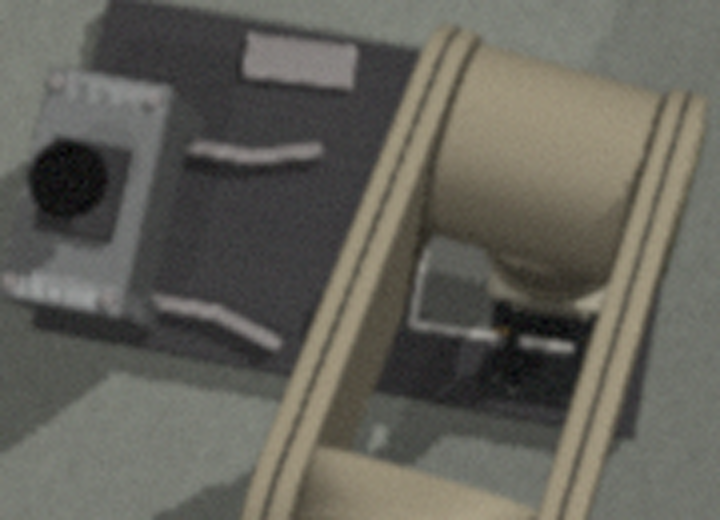

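The side view shows the fingertips at v≈251 and 247, still some 8 mm above the film: their shadows at crop (390,370) are well off the tips. So the real tips sit higher than the reported TCP. I'll go 3 mm down, then take fine steps.

Call:
move_arm --pt "0 0 0.01 0 0 0 0" --pt "0 0 0.02 0 0 0 0" --pt "0 0 0.03 0 0 0 0" --pt "0 0 0.03 0 0 0 0"

```text
t: 8.1
tool_pos: [0.4747, -0.092, 0.0107]
orientation: [-2.399, -2.028, 0.0]
force: [-0.4, 0.6, -0.2]
opening: 0.0464
```

```bash
python3 - <<'E'
from h import *
c=cam("side"); cv2.imwrite("pics/s4.png",cv2.resize(c["frame"][210:270,240:310,::-1],None,fx=10,fy=10,interpolation=2)); print(read_state()["force"],read_state()["tool_pos"])
E
```

```text
[-0.223282    0.16217998 -0.30446444] [ 0.474784   -0.09204093  0.01078792]
```

View pics/s4.png

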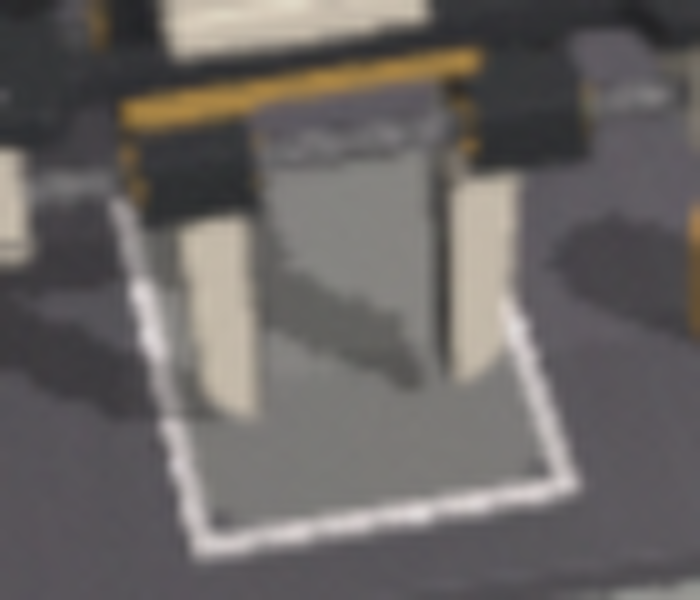

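The shadow gap shrank from about 70 to 40 crop pixels over 3 mm, so about 4 mm remain.

Call:
move_arm --pt "0 0 0.01 0 0 0 0" --pt "0 0 0.02 0 0 0 0" --pt "0 0 0.02 0 0 0 0"

```text
t: 8.45
tool_pos: [0.4748, -0.092, 0.0087]
orientation: [-2.399, -2.028, 0.0]
force: [1.1, 0.0, -0.4]
opening: 0.0462
```

Call:
move_arm --pt "0 0 0.005 0 0 0 0" --pt "0 0 0.005 0 0 0 0"

```text
t: 8.65
tool_pos: [0.4749, -0.0921, 0.0084]
orientation: [-2.399, -2.029, 0.0]
force: [0.3, -0.7, -0.6]
opening: 0.0462
```

Call:
move_arm --pt "0 0 0.005 0 0 0 0" --pt "0 0 0.005 0 0 0 0"

```text
t: 8.85
tool_pos: [0.4748, -0.092, 0.0079]
orientation: [-2.399, -2.029, 0.0]
force: [-0.2, -0.3, -0.5]
opening: 0.0464
```

Call:
move_arm --pt "0 0 0.004 0 0 0 0" --pt "0 0 0.004 0 0 0 0"

```text
t: 9.05
tool_pos: [0.4749, -0.0921, 0.0075]
orientation: [-2.399, -2.029, 0.0]
force: [0.7, -0.0, -0.3]
opening: 0.0466
```

Call:
move_arm --pt "0 0 0.004 0 0 0 0" --pt "0 0 0.004 0 0 0 0"

```text
t: 9.25
tool_pos: [0.4749, -0.0921, 0.0071]
orientation: [-2.399, -2.029, 0.0]
force: [-0.8, -0.2, 0.2]
opening: 0.0465
```

Call:
move_arm --pt "0 0 0.004 0 0 0 0" --pt "0 0 0.004 0 0 0 0"

```text
t: 9.45
tool_pos: [0.4749, -0.0921, 0.0067]
orientation: [-2.399, -2.028, 0.0]
force: [-0.1, -0.5, 0.1]
opening: 0.0467
```

Call:
move_arm --pt "0 0 0.004 0 0 0 0" --pt "0 0 0.004 0 0 0 0"

```text
t: 9.65
tool_pos: [0.4748, -0.0921, 0.0063]
orientation: [-2.399, -2.029, 0.0]
force: [-0.0, 0.3, 0.4]
opening: 0.0464
```

```bash
python3 - <<'E'
from h import *
c=cam("side"); cv2.imwrite("pics/s5.png",cv2.resize(c["frame"][210:270,240:310,::-1],None,fx=10,fy=10,interpolation=2)); print(read_state()["force"],read_state()["tool_pos"])
E
```

```text
[-0.14005013 -0.19643415 -0.20188969] [ 0.47487072 -0.09206487  0.00629255]
```

View pics/s5.png

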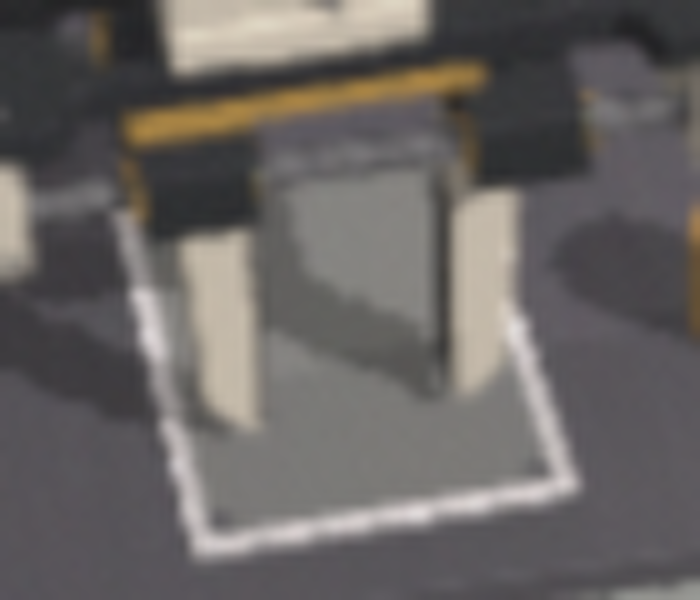

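The shadow tip is almost at the finger; contact is within about 1 mm.

Call:
move_arm --pt "0 0 0.003 0 0 0 0" --pt "0 0 0.003 0 0 0 0"

```text
t: 9.9
tool_pos: [0.4749, -0.0921, 0.006]
orientation: [-2.399, -2.029, 0.0]
force: [0.7, 0.0, -0.7]
opening: 0.0467
```

Call:
move_arm --pt "0 0 0.003 0 0 0 0" --pt "0 0 0.003 0 0 0 0"

```text
t: 10.1
tool_pos: [0.4749, -0.092, 0.0057]
orientation: [-2.399, -2.029, 0.0]
force: [-0.6, 0.5, 0.8]
opening: 0.0465
```

Call:
move_arm --pt "0 0 0.003 0 0 0 0" --pt "0 0 0.003 0 0 0 0"

```text
t: 10.3
tool_pos: [0.4749, -0.0921, 0.0054]
orientation: [-2.399, -2.029, 0.0]
force: [-0.2, 0.0, -0.1]
opening: 0.0467
```

Call:
move_arm --pt "0 0 0.003 0 0 0 0" --pt "0 0 0.003 0 0 0 0"

```text
t: 10.5
tool_pos: [0.4749, -0.092, 0.0051]
orientation: [-2.399, -2.028, -0.0]
force: [0.5, 0.8, 0.4]
opening: 0.0464
```

Call:
move_arm --pt "0 0 0.003 0 0 0 0" --pt "0 0 0.003 0 0 0 0"

```text
t: 10.7
tool_pos: [0.4749, -0.0921, 0.0048]
orientation: [-2.399, -2.029, 0.0]
force: [0.5, -0.5, -0.6]
opening: 0.0467
```

Call:
move_arm --pt "0 0 0.003 0 0 0 0" --pt "0 0 0.003 0 0 0 0"

```text
t: 10.9
tool_pos: [0.4749, -0.0921, 0.0045]
orientation: [-2.399, -2.029, 0.0]
force: [-0.7, -0.6, 0.1]
opening: 0.0468
```

Call:
move_arm --pt "0 0 0.003 0 0 0 0" --pt "0 0 0.003 0 0 0 0"

```text
t: 11.1
tool_pos: [0.4749, -0.092, 0.0042]
orientation: [-2.399, -2.029, 0.0]
force: [0.1, 0.3, 0.7]
opening: 0.0465
```

Call:
move_arm --pt "0 0 0.003 0 0 0 0" --pt "0 0 0.003 0 0 0 0"

```text
t: 11.3
tool_pos: [0.4749, -0.092, 0.0039]
orientation: [-2.399, -2.029, 0.0]
force: [0.2, 0.2, 0.2]
opening: 0.0463
```

Call:
move_arm --pt "0 0 0.003 0 0 0 0" --pt "0 0 0.003 0 0 0 0"

```text
t: 11.5
tool_pos: [0.4749, -0.092, 0.0036]
orientation: [-2.399, -2.029, 0.0]
force: [0.4, 0.1, 0.6]
opening: 0.0465
```

Call:
move_arm --pt "0 0 0.003 0 0 0 0" --pt "0 0 0.003 0 0 0 0"

```text
t: 11.7
tool_pos: [0.4749, -0.0921, 0.0033]
orientation: [-2.399, -2.029, 0.0]
force: [0.6, -0.5, -0.0]
opening: 0.0467
```

```bash
python3 - <<'E'
from h import *
c=cam("side"); cv2.imwrite("pics/s6.png",cv2.resize(c["frame"][210:270,240:310,::-1],None,fx=10,fy=10,interpolation=2)); print(read_state()["force"],read_state()["tool_pos"],read_state()["joint_torque"],read_state()["wrist_torque"])
E
```

```text
[0.48019123 1.1086376  1.12639145] [ 0.47487799 -0.09205968  0.00329978] [-4.81325606e-04 -4.31512427e+01 -4.28376639e+01  6.89632678e-02
  2.05063226e-02 -2.07865537e-05] [-0.05533116  0.06319044  0.00557997]
```

View pics/s6.png

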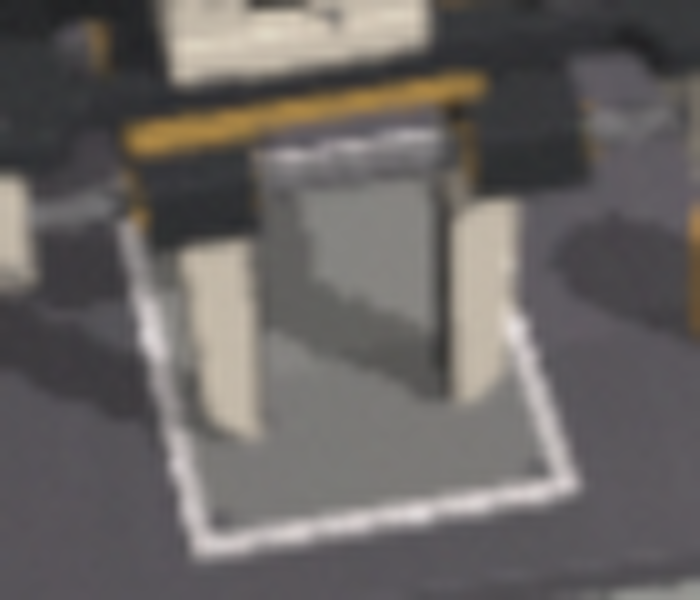

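Call:
move_arm --pt "0 0 0.003 0 0 0 0" --pt "0 0 0.003 0 0 0 0"

```text
t: 11.95
tool_pos: [0.4749, -0.0921, 0.003]
orientation: [2.399, 2.029, -0.0]
force: [0.9, 0.2, -0.1]
opening: 0.0462
```

Call:
move_arm --pt "0 0 0.003 0 0 0 0" --pt "0 0 0.003 0 0 0 0"

```text
t: 12.15
tool_pos: [0.4749, -0.0921, 0.0027]
orientation: [-2.399, -2.028, 0.0]
force: [-0.4, -0.0, 0.0]
opening: 0.0467
```

Call:
move_arm --pt "0 0 0.003 0 0 0 0" --pt "0 0 0.003 0 0 0 0"

```text
t: 12.35
tool_pos: [0.4749, -0.0921, 0.0024]
orientation: [-2.399, -2.029, 0.0]
force: [-0.4, -0.2, -0.7]
opening: 0.0464
```

Call:
move_arm --pt "0 0 0.003 0 0 0 0" --pt "0 0 0.003 0 0 0 0"

```text
t: 12.55
tool_pos: [0.4749, -0.0921, 0.0021]
orientation: [-2.399, -2.028, 0.0]
force: [-1.3, -0.5, 0.1]
opening: 0.0464
```

Call:
move_arm --pt "0 0 0.003 0 0 0 0" --pt "0 0 0.003 0 0 0 0"

```text
t: 12.75
tool_pos: [0.4749, -0.0921, 0.0018]
orientation: [-2.399, -2.028, 0.0]
force: [-0.3, 0.6, -0.1]
opening: 0.0466
```

Call:
move_arm --pt "0 0 0.003 0 0 0 0" --pt "0 0 0.003 0 0 0 0"

```text
t: 12.95
tool_pos: [0.4749, -0.0921, 0.0015]
orientation: [-2.399, -2.029, 0.0]
force: [-0.5, 0.3, -0.1]
opening: 0.0464
```

Call:
move_arm --pt "0 0 0.003 0 0 0 0" --pt "0 0 0.003 0 0 0 0"

```text
t: 13.15
tool_pos: [0.4749, -0.0921, 0.0012]
orientation: [-2.399, -2.028, 0.0]
force: [0.5, -0.2, -0.7]
opening: 0.0463
```

Call:
move_arm --pt "0 0 0.003 0 0 0 0" --pt "0 0 0.003 0 0 0 0"

```text
t: 13.35
tool_pos: [0.4749, -0.0921, 0.0009]
orientation: [-2.399, -2.028, 0.0]
force: [0.3, -0.2, -0.0]
opening: 0.0468
```

```bash
python3 - <<'E'
from h import *
c=cam("side"); cv2.imwrite("pics/s7.png",cv2.resize(c["frame"][210:270,240:310,::-1],None,fx=10,fy=10,interpolation=2)); print(read_state()["force"],read_state()["tool_pos"],read_state()["joint_torque"],read_state()["wrist_torque"])
E
```

```text
[ 0.22647779 -0.59493496  0.90162409] [ 0.47490758 -0.09204918  0.00091611] [-3.15357047e-04 -4.32254934e+01 -4.27098083e+01  6.86466414e-02
  2.06815009e-02  1.35130418e-05] [-0.06542757  0.06172775  0.02317233]
```

View pics/s7.png

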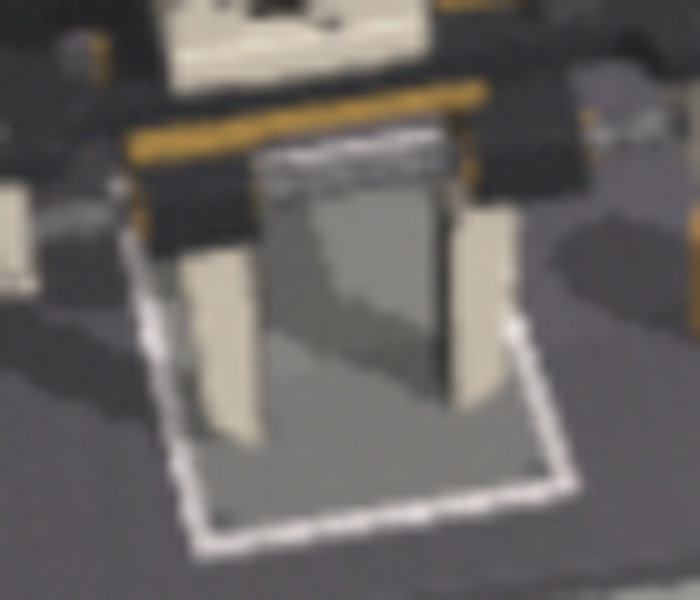

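```bash
python3 - <<'E'
from h import *
import pickle; t,c=pickle.load(open("c0.pkl","rb"))
s,p,R=tool()
for uv in ((265.8,254.2),(285.3,250.5)):
  o,d=ray(c,uv)
  for off in (-.0075,.0,.0075):
    n=R[:,0]; k=(n@(p+off*n-o))/(n@d); X=o+k*d; print(uv,off,X.round(4),"tool frame",(R.T@(X-p)).round(4))
  for z in (.015,.021,.025): print(z,(R.T@(onz(c,uv,z)-p)).round(4))
E
```

```text
(265.8, 254.2) -0.0075 [ 0.4486 -0.0952  0.0217] tool frame [-0.0075 -0.0254 -0.0208]
(265.8, 254.2) 0.0 [ 0.4508 -0.088   0.0142] tool frame [-0.     -0.0244 -0.0133]
(265.8, 254.2) 0.0075 [ 0.453  -0.0808  0.0067] tool frame [ 0.0075 -0.0234 -0.0058]
0.015 [-0.0008 -0.0245 -0.0141]
0.021 [-0.0068 -0.0253 -0.0201]
0.025 [-0.0108 -0.0259 -0.0241]
(285.3, 250.5) -0.0075 [ 0.4975 -0.1035  0.0232] tool frame [-0.0075  0.0242 -0.0223]
(285.3, 250.5) 0.0 [ 0.5002 -0.0963  0.0157] tool frame [-0.      0.0257 -0.0148]
(285.3, 250.5) 0.0075 [ 0.503  -0.0892  0.0082] tool frame [ 0.0075  0.0272 -0.0073]
0.015 [ 0.0007  0.0258 -0.0141]
0.021 [-0.0053  0.0246 -0.0201]
0.025 [-0.0093  0.0238 -0.0241]
```

```bash
python3 - <<'E'
from h import *
import pickle; t,c=pickle.load(open("c0.pkl","rb"))
s,p,R=tool()
u=((597/4+125),(152/4+150)); print("bushing top",onz(t,u,.05),topunch(onz(t,u,.05)))
u=(200/1+0, 0)
now=cam("side"); cv2.imwrite("pics/s8.png",cv2.resize(now["frame"][180:270,225:325,::-1],None,fx=8,fy=8,interpolation=2)[:600])
print("tcp punch",topunch(p))
E
```

```text
bushing top [ 0.58101256 -0.1005563   0.05      ] [-0.28985714 -0.11922568]
tcp punch [-0.30258251 -0.0135436 ]
```

View pics/s8.png

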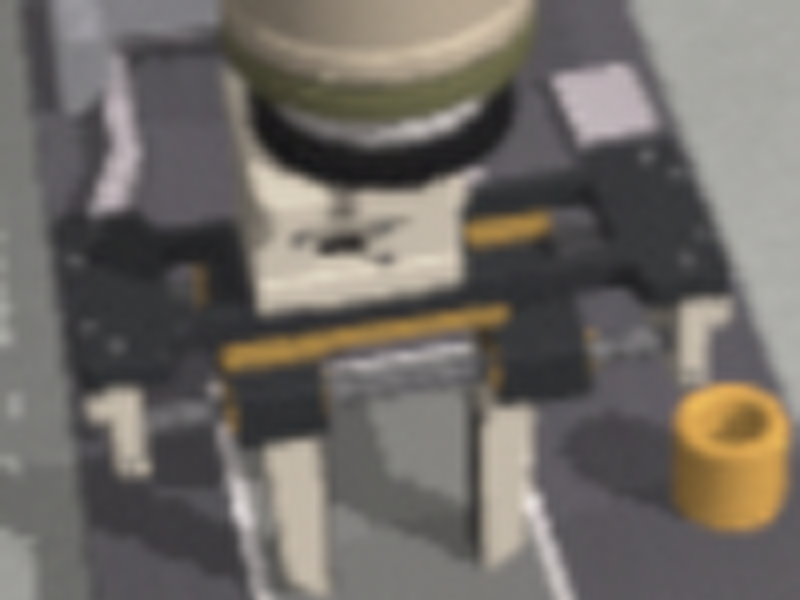

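```bash
python3 - <<'E'
from h import *
import pickle; t,c=pickle.load(open("c0.pkl","rb"))
s,p,R=tool()
for uv in ((225+690/8,180+382/8),(225+135/8,180+475/8)):
  o,d=ray(c,uv)
  for off in (-.03,-.02,.0,.02,.03):
    n=R[:,0]; k=(n@(p+off*n-o))/(n@d); X=o+k*d; print(off,X.round(4),"tool",(R.T@(X-p)).round(4),topunch(X).round(3))
E
```

```text
-0.03 [ 0.5517 -0.1354  0.1057] tool [-0.03    0.0829 -0.1048] [-0.33  -0.097]
-0.02 [ 0.5563 -0.1261  0.0966] tool [-0.02    0.0859 -0.0956] [-0.32 -0.1 ]
0.0 [ 0.5655 -0.1073  0.0784] tool [-0.      0.0919 -0.0774] [-0.3   -0.105]
0.02 [ 0.5748 -0.0886  0.0601] tool [ 0.02    0.0979 -0.0592] [-0.279 -0.111]
0.03 [ 0.5794 -0.0792  0.051 ] tool [ 0.03    0.1009 -0.05  ] [-0.269 -0.113]
-0.03 [ 0.3899 -0.1082  0.1042] tool [-0.03   -0.0811 -0.1032] [-0.335  0.067]
-0.02 [ 0.3921 -0.0984  0.095 ] tool [-0.02   -0.0806 -0.0941] [-0.325  0.066]
0.0 [ 0.3965 -0.0789  0.0767] tool [-0.     -0.0795 -0.0758] [-0.305  0.066]
0.02 [ 0.4009 -0.0593  0.0585] tool [ 0.02   -0.0784 -0.0575] [-0.285  0.065]
0.03 [ 0.4031 -0.0495  0.0493] tool [ 0.03   -0.0779 -0.0484] [-0.275  0.065]
```

Call:
move_arm --pt "0 0 0.003 0 0 0 0" --pt "0 0 0.003 0 0 0 0"

```text
t: 13.65
tool_pos: [0.4749, -0.0921, 0.0006]
orientation: [2.399, 2.029, -0.0]
force: [-0.2, -0.8, -0.2]
opening: 0.0464
```

Call:
move_arm --pt "0 0 0.003 0 0 0 0" --pt "0 0 0.003 0 0 0 0"

```text
t: 13.85
tool_pos: [0.4752, -0.0922, 0.0006]
orientation: [2.399, 2.028, 0.0]
force: [-0.7, -0.3, 2.7]
opening: 0.0464
```

Call:
move_arm --pt "0 0 0.003 0 0 0 0" --pt "0 0 0.003 0 0 0 0"

```text
t: 14.05
tool_pos: [0.4755, -0.0922, 0.0006]
orientation: [2.398, 2.028, 0.001]
force: [-0.7, -0.1, 4.6]
opening: 0.0469
```

Call:
move_arm --pt "0 0 0.003 0 0 0 0" --pt "0 0 0.003 0 0 0 0"

```text
t: 14.25
tool_pos: [0.4757, -0.0923, 0.0006]
orientation: [2.398, 2.028, 0.001]
force: [-1.4, 1.2, 6.5]
opening: 0.0465
```

Call:
move_arm --pt "0 0 0.003 0 0 0 0" --pt "0 0 0.003 0 0 0 0"

```text
t: 14.45
tool_pos: [0.4759, -0.0924, 0.0006]
orientation: [2.398, 2.028, 0.002]
force: [-0.4, 0.6, 9.6]
opening: 0.0465
```

Call:
move_arm --pt "0 0 0.003 0 0 0 0" --pt "0 0 0.003 0 0 0 0"

```text
t: 14.65
tool_pos: [0.4762, -0.0925, 0.0006]
orientation: [2.397, 2.027, 0.002]
force: [-1.0, -0.4, 10.6]
opening: 0.0467
```

Contact came at a TCP reading of z=0.0006, with about 8 N per mm of stiffness. Pressing at about 10 N. Now I work out the slide.

```bash
python3 - <<'E'
from h import *
s,p,R=tool(); print(s["t"],p,s["force"],topunch(p)); yaw=np.degrees(np.arctan2(R[1,0],R[0,0])); print(yaw)
p0=np.array([.4749,-.0921,p[2]])
print("seg1",delta(R,p0,[*toworld(-.2226,0),p[2]]), "turn",(yaw-78.55)/180)
E
```

```text
14.65 [ 0.476201   -0.09250002  0.00057282] [-0.95474316 -0.37994619 10.58587811] [-0.30276762 -0.01490077]
80.44128863778978
seg1 [ 8.04372842e-01 -1.08973934e-01 -5.88624449e-04] turn 0.010507159098832137
```

Call:
move_arm --pt "0.03 -0.004 0 0 0 0 0" --pt "0.08 -0.011 0 0 0 0.001 0" --pt "0.13 -0.018 0 0 0 0.002 0" --pt "0.18 -0.025 0 0 0 0.003 0" --pt "0.2 -0.027 0 0 0 0.003 0" --pt "0.2 -0.027 0 0 0 0.003 0"

```text
t: 15.25
tool_pos: [0.4772, -0.072, 0.0006]
orientation: [2.406, 2.016, 0.003]
force: [-0.7, 0.4, 9.0]
opening: 0.0466
```

```bash
python3 - <<'E'
from h import *
s,p,R=tool(); print(s["t"],p,s["force"],topunch(p))
c=cam("side"); cv2.imwrite("pics/s9.png",cv2.resize(c["frame"][190:270,225:325,::-1],None,fx=7,fy=7,interpolation=2))
E
```

```text
15.25 [ 0.47717871 -0.07202533  0.00062121] [-0.71295294  0.36626147  8.96860096] [-0.28250632 -0.01179453]
```

View pics/s9.png

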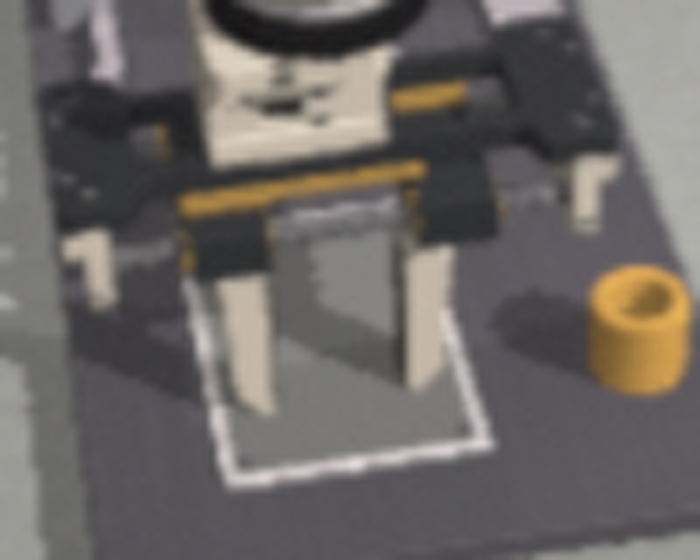

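The plate travels with the fingers (rear rim now at crop y≈470) and the force stays at 9 N. Continuing.

Call:
move_arm --pt "0.05 -0.008 0 0 0 0.001 0" --pt "0.12 -0.02 0 0 0 0.002 0" --pt "0.19 -0.03 0 0 0 0.003 0" --pt "0.26 -0.04 0 0 0 0.004 0" --pt "0.33 -0.05 0 0 0 0.005 0" --pt "0.38 -0.056 0 0 0 0.006 0" --pt "0.4 -0.06 0 0 0 0.007 0" --pt "0.4 -0.06 0 0 0 0.007 0"

```text
t: 16.1
tool_pos: [0.4783, -0.0314, 0.0006]
orientation: [2.429, 1.99, 0.003]
force: [-0.6, 1.3, 10.1]
opening: 0.0466
```

```bash
python3 - <<'E'
from h import *
s,p,R=tool(); print(s["t"],p,s["force"],topunch(p),np.degrees(np.arctan2(R[1,0],R[0,0])))
c=cam("side"); cv2.imwrite("pics/s10.png",cv2.resize(c["frame"][180:270,225:325,::-1],None,fx=6.5,fy=6.5,interpolation=2))
t=cam("top"); cv2.imwrite("pics/t10.png",cv2.resize(t["frame"][160:290,130:310,::-1],None,fx=4,fy=4,interpolation=2))
E
```

```text
16.1 [ 0.47830594 -0.03135874  0.00060726] [-0.56328068  1.32742536 10.11904815] [-0.24242529 -0.0048265 ] 78.65267270144578
```

View pics/s10.png

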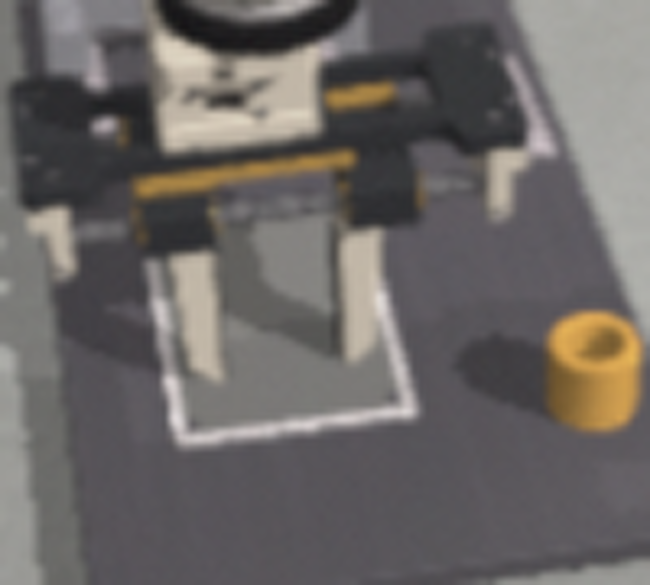

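View pics/t10.png

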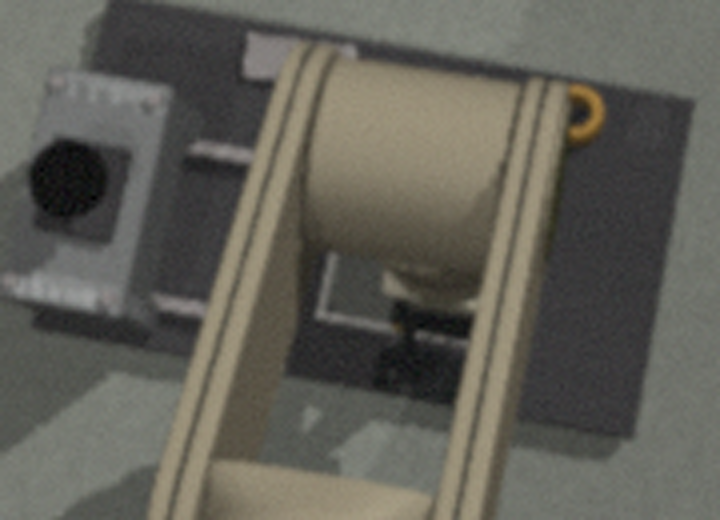

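```bash
cat > rear.py <<'E'
from h import *
def rear(c,mid,u0off=12):
    """bright-rim rear edge: threshold, take lowest bright pixels; return corners via lines"""
    f=6; u0,v0=int(mid[0]-32),int(mid[1]-22)
    a=cv2.resize(c["frame"][v0:v0+34,u0:u0+64],None,fx=f,fy=f,interpolation=cv2.INTER_CUBIC)
    g=cv2.GaussianBlur(cv2.cvtColor(a,cv2.COLOR_RGB2GRAY),(5,5),0); return g,f,u0,v0
def rearline(c,pa,pb):
    # gradient edge (rim->bed) along segment pa-pb ; returns world line points at z=.021
    g=cv2.GaussianBlur(cv2.cvtColor(c["frame"],cv2.COLOR_RGB2GRAY).astype(np.float32),(0,0),.6); p,q=np.array(pa,float),np.array(pb,float); e=(q-p)/np.linalg.norm(q-p); nn=np.array([-e[1],e[0]]); o=np.arange(-4,4.01,.1); P=[]
    for k in np.linspace(.1,.9,30):
        xs=p+(q-p)*k+o[:,None]*nn; v=cv2.remap(g,xs[:,0].astype(np.float32).reshape(1,-1),xs[:,1].astype(np.float32).reshape(1,-1),1)[0]
        w=np.clip(v-110,0,None); P.append(p+(q-p)*k+nn*((o*w).sum()/w.sum()) )   # rim centre line
    P=np.array(P,np.float32); fl=cv2.fitLine(P,cv2.DIST_HUBER,0,.01,.01).ravel(); return fl
def inter(a,b):
    A=np.array([[a[0],-b[0]],[a[1],-b[1]]]); k=np.linalg.solve(A,b[2:]-a[2:]); return a[2:]+k[0]*a[:2]
def pose(c,BL,BR,LU,RU,z=.021):
    """BL,BR rough rear corners, LU,RU rough upper visible points of left/right rim (pixels). Rim centre line is 2 mm inside the edge."""
    r=rearline(c,BL,BR); l=rearline(c,BL,LU); rr=rearline(c,BR,RU)
    A=onz(c,inter(r,l),z); B=onz(c,inter(r,rr),z); a,b=topunch(A),topunch(B)
    W=np.linalg.norm(a-b); m=(a+b)/2; yaw=np.arctan2(*(np.array([1,-1])*(a-b))[[0,1]]) # a is +y side
    d=(a-b)/W; yaw=np.arctan2(-d[0],d[1]); ctr=m+.068*np.array([np.cos(yaw),np.sin(yaw)])
    dl=[]
    for L,P in ((l,A),(rr,B)):
        Q=onz(c,L[2:],z); v=topunch(Q)-topunch(P); dl.append(np.degrees(np.arctan2(v[1],v[0])))
    print("width(91?)",W.round(4),"rear corners",a.round(4),b.round(4),"yaw(rear) deg",np.degrees(yaw).round(2),"side yaw",np.round(dl,2),"centre",ctr.round(4))
E
python3 - <<'E'
from rear import *
import pickle; t,c0=pickle.load(open("c0.pkl","rb"))
pose(c0,(259.5,265),(297.5,258.5),(251,230),(286,224))
c=cam("side"); K=lambda x,y:(225+x/6.5,180+y/6.5)
pose(c,K(182,438),K(412,410),K(170,385),K(392,340))
E
```

```text
width(91?) 0.0885 rear corners [-0.3392  0.0297] [-0.337  -0.0588] yaw(rear) deg 1.47 side yaw [1.62 1.95] centre [-0.2701 -0.0128]
width(91?) 0.0876 rear corners [-0.2776  0.0397] [-0.2781 -0.0479] yaw(rear) deg -0.35 side yaw [-0.82 -1.33] centre [-0.2098 -0.0045]
```

The plate is at (-0.210, -0.0045) in the punch frame, nearly straight, which agrees with the TCP reading.

Call:
move_arm --pt "0.05 -0.008 0 0 0 0 0" --pt "0.12 -0.02 0 0 0 0 0" --pt "0.19 -0.03 0 0 0 -0.001 0" --pt "0.26 -0.04 0 0 0 -0.001 0" --pt "0.33 -0.045 0 0 0 -0.001 0" --pt "0.38 -0.045 0 0 0 -0.001 0" --pt "0.4 -0.045 0 0 0 -0.001 0" --pt "0.4 -0.045 0 0 0 -0.001 0"

```text
t: 17.05
tool_pos: [0.4818, 0.0089, 0.0006]
orientation: [2.426, 1.994, 0.004]
force: [0.0, 1.0, 8.7]
opening: 0.0466
```

```bash
python3 - <<'E'
from h import *
s,p,R=tool(); print(s["t"],p,s["force"],topunch(p),np.degrees(np.arctan2(R[1,0],R[0,0])))
c=cam("side"); cv2.imwrite("pics/s11.png",cv2.resize(c["frame"][165:255,225:325,::-1],None,fx=6.5,fy=6.5,interpolation=2))
E
```

```text
17.05 [0.48182885 0.00886932 0.00062771] [0.02134162 0.98832137 8.67761212] [-0.20229849 -0.00029351] 78.83363725735323
```

View pics/s11.png

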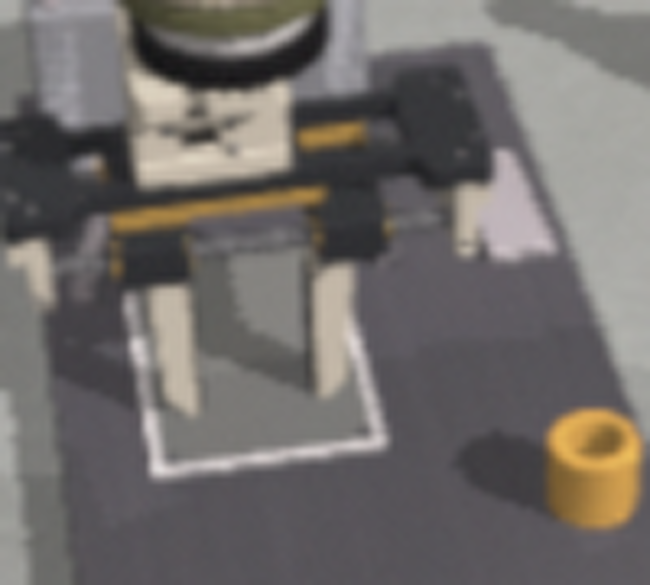

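```bash
python3 - <<'E'
from rear import *
c=cam("side"); K=lambda x,y:(225+x/6.5,165+y/6.5)
pose(c,K(158,468),K(381,442),K(137,330),K(354,335))
E
```

```text
width(91?) 0.0891 rear corners [-0.237   0.0447] [-0.2376 -0.0444] yaw(rear) deg -0.37 side yaw [-4.47  2.52] centre [-0.1693 -0.0003]
```

Centred (y≈0, front edge about −99 mm). Now into the guides.

Call:
move_arm --pt "0.05 0 0 0 0 0 0" --pt "0.1 0 0 0 0 0 0" --pt "0.15 0 0 0 0 0 0" --pt "0.2 0 0 0 0 0 0" --pt "0.2 0 0 0 0 0 0"

```text
t: 17.65
tool_pos: [0.4857, 0.0287, 0.0006]
orientation: [2.426, 1.994, 0.004]
force: [1.0, 0.8, 9.2]
opening: 0.0465
```

Call:
move_arm --pt "0.05 0 0 0 0 0 0" --pt "0.1 0 0 0 0 0 0" --pt "0.15 0 0 0 0 0 0" --pt "0.2 0 0 0 0 0 0" --pt "0.2 0 0 0 0 0 0"

```text
t: 18.15
tool_pos: [0.4896, 0.0484, 0.0006]
orientation: [2.426, 1.994, 0.004]
force: [1.1, 1.2, 8.7]
opening: 0.0464
```

```bash
python3 - <<'E'
from h import *
s,p,R=tool(); F=s["force"]; print(s["t"],p,F,"Fx,Fy punch",F[:2]@UX,F[:2]@UY,topunch(p),np.degrees(np.arctan2(R[1,0],R[0,0])))
c=cam("side"); cv2.imwrite("pics/s12.png",cv2.resize(c["frame"][150:240,225:325,::-1],None,fx=6.5,fy=6.5,interpolation=2))
E
```

```text
18.15 [0.48964453 0.04838837 0.00061229] [1.11433612 1.22938292 8.70392331] Fx,Fy punch 1.4261260107232034 -0.8481108127793564 [-1.62014427e-01 -1.08619081e-04] 78.83426787636463
```

View pics/s12.png

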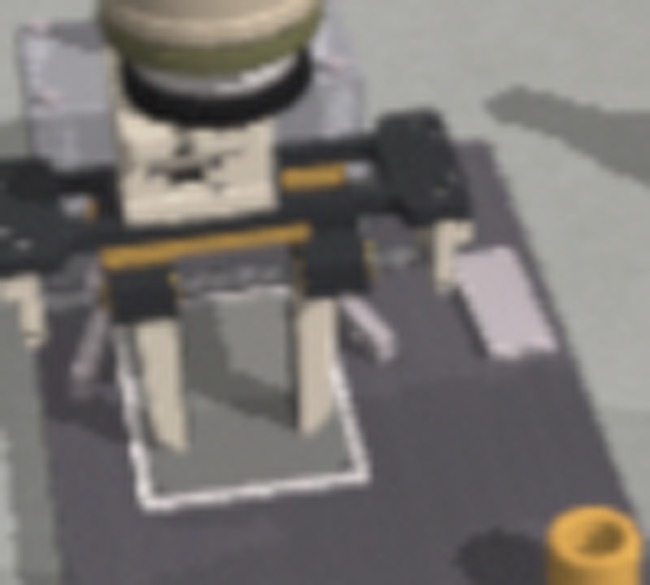

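Call:
move_arm --pt "0.04 0 0 0 0 0 0" --pt "0.08 0 0 0 0 0 0" --pt "0.12 0 0 0 0 0 0" --pt "0.16 0 0 0 0 0 0" --pt "0.18 0 0 0 0 0 0" --pt "0.18 0 0 0 0 0 0"

```text
t: 18.8
tool_pos: [0.493, 0.0658, 0.0006]
orientation: [2.426, 1.994, 0.004]
force: [0.3, 0.5, 8.8]
opening: 0.0468
```

Call:
move_arm --pt "0.03 0 0 0 0 0 0" --pt "0.06 0 0 0 0 0 0" --pt "0.09 0 0 0 0 0 0" --pt "0.12 0 0 0 0 0 0" --pt "0.15 0 0 0 0 0 0" --pt "0.15 0 0 0 0 0 0"

```text
t: 19.4
tool_pos: [0.496, 0.0806, 0.0006]
orientation: [2.426, 1.994, 0.004]
force: [-0.6, 0.3, 9.2]
opening: 0.0463
```

```bash
python3 - <<'E'
from h import *
s,p,R=tool(); F=s["force"]; print(s["t"],p,F,"Fx,Fy punch",F[:2]@UX,F[:2]@UY,topunch(p),np.degrees(np.arctan2(R[1,0],R[0,0])))
c=cam("side"); cv2.imwrite("pics/s13.png",cv2.resize(c["frame"][140:230,220:320,::-1],None,fx=6.5,fy=6.5,interpolation=2))
E
```

```text
19.4 [0.49599558 0.08061524 0.00061162] [-0.61283228  0.33998808  9.20965274] Fx,Fy punch 0.2115667473817608 0.6681278403931591 [-1.29168163e-01  6.41712189e-05] 78.82506464458457
```

View pics/s13.png

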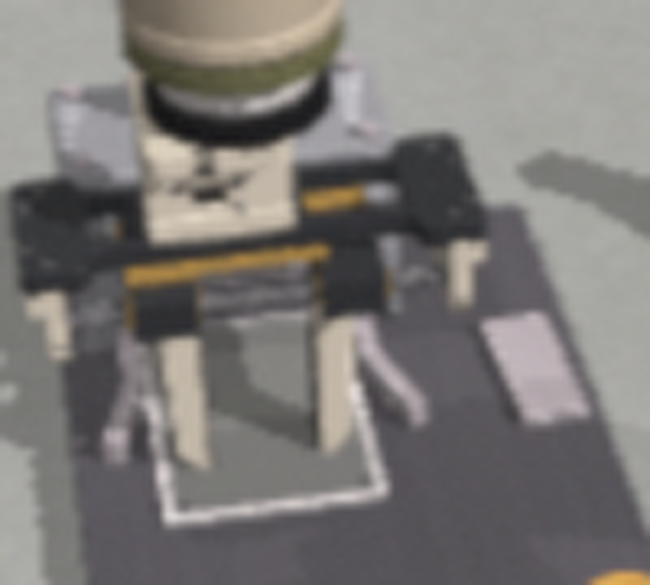

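```bash
python3 - <<'E'
from rear import *
c=cam("side"); K=lambda x,y:(220+x/6.5,140+y/6.5)
pose(c,K(172,518),K(383,492),K(152,400),K(360,390))
E
```

```text
width(91?) 0.0888 rear corners [-0.1634  0.0449] [-0.164  -0.0439] yaw(rear) deg -0.4 side yaw [-5.29  1.67] centre [-0.0957  0.    ]
```

Call:
move_arm --pt "0.02 0 0 0 0 0 0" --pt "0.045 0 -0.001 0 0 0 0" --pt "0.07 0 -0.002 0 0 0 0" --pt "0.095 0 -0.003 0 0 0 0" --pt "0.12 0 -0.004 0 0 0 0" --pt "0.14 0 -0.004 0 0 0 0" --pt "0.15 0 -0.004 0 0 0 0" --pt "0.15 0 -0.004 0 0 0 0"

```text
t: 20.3
tool_pos: [0.4985, 0.0951, 0.0006]
orientation: [2.426, 1.994, 0.003]
force: [0.8, -0.8, 6.0]
opening: 0.0463
```

```bash
cat > fr.py <<'E'
from h import *
import sys
def favg(n=4):
    L=[]
    for i in range(n):
        s=read_state(); L.append(s["force"]); c=read_camera("side")
    L.append(read_state()["force"]); L=np.array(L); m=L.mean(0); return m,L
if __name__=="__main__":
    m,L=favg(); s,p,R=tool(); print("t",s["t"],"mean F punch x,y,z",(m[:2]@UX).round(2),(m[:2]@UY).round(2),m[2].round(2),"all x",(L[:,:2]@UX).round(1),"tcp",topunch(p).round(5),p[2])
E
python3 fr.py; python3 - <<'E'
from h import *
c=cam("side"); cv2.imwrite("pics/s14.png",cv2.resize(c["frame"][140:230,220:320,::-1],None,fx=6.5,fy=6.5,interpolation=2))
E
```

```text
t 20.5 mean F punch x,y,z -0.16 -0.21 6.09 all x [-0.6 -0.   0.2 -0.4  0. ] tcp [-0.11447  0.00047] 0.0006190533309070947
```

View pics/s14.png

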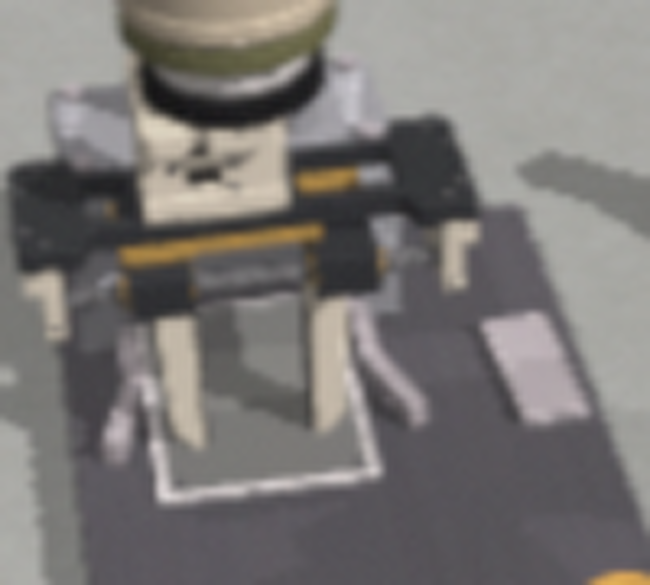

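Call:
move_arm --pt "0.01 0 0 0 0 0 0" --pt "0.02 0 0 0 0 0 0" --pt "0.03 0 0 0 0 0 0" --pt "0.04 0 0 0 0 0 0" --pt "0.05 0 0 0 0 0 0" --pt "0.06 0 0 0 0 0 0" --pt "0.07 0 0 0 0 0 0" --pt "0.07 0 0 0 0 0 0"

```text
t: 21.35
tool_pos: [0.4999, 0.1019, 0.0006]
orientation: [2.426, 1.993, 0.003]
force: [0.0, -0.2, 6.8]
opening: 0.0467
```

```bash
python3 fr.py; python3 - <<'E'
from rear import *
c=cam("side"); cv2.imwrite("pics/s15.png",cv2.resize(c["frame"][140:230,220:320,::-1],None,fx=6.5,fy=6.5,interpolation=2))
K=lambda x,y:(220+x/6.5,140+y/6.5)
pose(c,K(165,482),K(376,462),K(145,370),K(355,370))
E
```

```text
t 21.55 mean F punch x,y,z -0.51 -0.78 6.38 all x [-0.2 -0.6 -1.1 -0.4 -0.3] tcp [-0.10752  0.00043] 0.000637989285266885
width(91?) 0.0889 rear corners [-0.1409  0.0456] [-0.1429 -0.0433] yaw(rear) deg -1.24 side yaw [-3.62  0.47] centre [-0.0739 -0.0003]
```

Call:
move_arm --pt "0.003 0 0 0 0 0 0" --pt "0.006 0 0 0 0 0 0" --pt "0.01 0 0 0 0 0 0"

```text
t: 21.9
tool_pos: [0.5001, 0.1027, 0.0006]
orientation: [2.426, 1.993, 0.003]
force: [0.9, -1.2, 6.4]
opening: 0.046
```

Call:
move_arm --pt "0.003 0 0 0 0 0 0" --pt "0.006 0 0 0 0 0 0" --pt "0.01 0 0 0 0 0 0"

```text
t: 22.2
tool_pos: [0.5003, 0.1037, 0.0006]
orientation: [2.426, 1.993, 0.003]
force: [0.8, -1.4, 6.9]
opening: 0.0466
```

Call:
move_arm --pt "0.002 0 0 0 0 0 0" --pt "0.004 0 0 0 0 0 0" --pt "0.006 0 0 0 0 0 0"

```text
t: 22.5
tool_pos: [0.5004, 0.1043, 0.0006]
orientation: [2.426, 1.993, 0.003]
force: [0.2, -1.5, 6.5]
opening: 0.0469
```

```bash
python3 fr.py
```

```text
t 22.7 mean F punch x,y,z -0.93 -0.55 6.6 all x [-1.5 -1.4 -0.7 -0.3 -0.8] tcp [-0.10507  0.00049] 0.0006210119723344468
```

Call:
move_arm --pt "0.002 0 0 0 0 0 0" --pt "0.004 0 0 0 0 0 0" --pt "0.006 0 0 0 0 0 0"

```text
t: 23.0
tool_pos: [0.5005, 0.1048, 0.0006]
orientation: [2.426, 1.993, 0.003]
force: [1.1, -1.3, 6.6]
opening: 0.0464
```

Call:
move_arm --pt "0.002 0 0 0 0 0 0" --pt "0.004 0 0 0 0 0 0" --pt "0.006 0 0 0 0 0 0"

```text
t: 23.3
tool_pos: [0.5007, 0.1055, 0.0006]
orientation: [2.426, 1.993, 0.003]
force: [0.8, -0.7, 6.6]
opening: 0.0466
```

Call:
move_arm --pt "0.002 0 0 0 0 0 0" --pt "0.004 0 0 0 0 0 0" --pt "0.006 0 0 0 0 0 0"

```text
t: 23.6
tool_pos: [0.5008, 0.1061, 0.0006]
orientation: [2.426, 1.993, 0.003]
force: [0.5, -1.7, 5.8]
opening: 0.0462
```

```bash
python3 fr.py
```

```text
t 23.8 mean F punch x,y,z -1.1 -0.64 6.51 all x [-1.5 -1.2 -0.9 -1.5 -0.4] tcp [-0.10326  0.00045] 0.0006338086200699811
```

Call:
move_arm --pt "0.002 0 0 0 0 0 0" --pt "0.004 0 0 0 0 0 0" --pt "0.006 0 0 0 0 0 0"

```text
t: 24.1
tool_pos: [0.5008, 0.1066, 0.0006]
orientation: [2.426, 1.993, 0.003]
force: [1.4, -0.7, 5.7]
opening: 0.0466
```

Call:
move_arm --pt "0.002 0 0 0 0 0 0" --pt "0.004 0 0 0 0 0 0" --pt "0.006 0 0 0 0 0 0"

```text
t: 24.4
tool_pos: [0.501, 0.1072, 0.0006]
orientation: [2.426, 1.993, 0.003]
force: [0.5, -1.1, 6.2]
opening: 0.0463
```

```bash
python3 fr.py;  python3 - <<'E'
from rear import *
c=cam("side"); cv2.imwrite("pics/s16.png",cv2.resize(c["frame"][140:230,220:320,::-1],None,fx=6.5,fy=6.5,interpolation=2))
K=lambda x,y:(220+x/6.5,140+y/6.5)
pose(c,K(164,475),K(375,455),K(145,370),K(355,365))
E
```

```text
t 24.6 mean F punch x,y,z -0.95 -0.67 6.59 all x [-1.  -0.5 -1.5 -1.3 -0.4] tcp [-0.10207  0.00045] 0.0006257576203169829
width(91?) 0.0886 rear corners [-0.1353  0.046 ] [-0.138  -0.0426] yaw(rear) deg -1.71 side yaw [-4.   -0.96] centre [-0.0687 -0.0003]
```

View pics/s16.png

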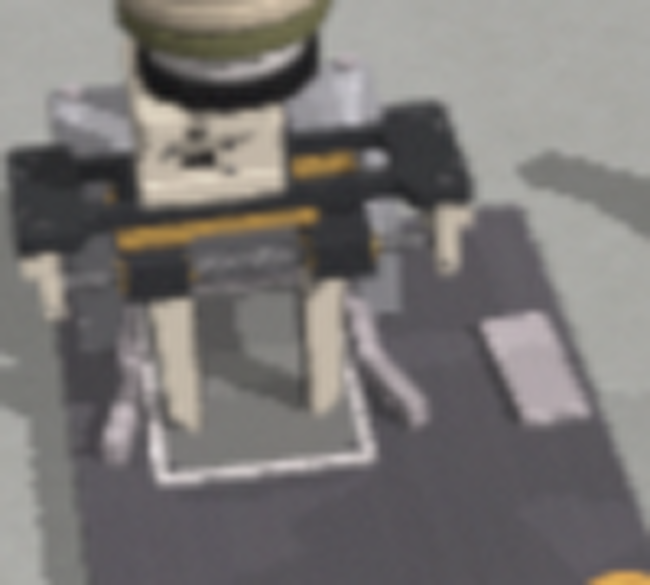

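Call:
move_arm --pt "0.002 0 0 0 0 0 0" --pt "0.004 0 0 0 0 0 0" --pt "0.006 0 0 0 0 0 0"

```text
t: 24.95
tool_pos: [0.5011, 0.1078, 0.0006]
orientation: [2.426, 1.993, 0.003]
force: [1.3, -0.9, 6.4]
opening: 0.0465
```

Call:
move_arm --pt "0.002 0 0 0 0 0 0" --pt "0.004 0 0 0 0 0 0" --pt "0.006 0 0 0 0 0 0"

```text
t: 25.25
tool_pos: [0.5012, 0.1084, 0.0006]
orientation: [2.426, 1.993, 0.003]
force: [1.8, -1.4, 6.6]
opening: 0.0464
```

```bash
python3 fr.py
```

```text
t 25.45 mean F punch x,y,z -1.0 -0.88 6.19 all x [-1.  -0.7 -1.  -1.1 -1.2] tcp [-0.10087  0.00045] 0.0006212283107514954
```

Call:
move_arm --pt "0.002 0 0 0 0 0 0" --pt "0.004 0 0 0 0 0 0" --pt "0.006 0 0 0 0 0 0"

```text
t: 25.75
tool_pos: [0.5013, 0.109, 0.0006]
orientation: [2.426, 1.993, 0.003]
force: [1.5, -1.5, 6.8]
opening: 0.0467
```

Call:
move_arm --pt "0.002 0 0 0 0 0 0" --pt "0.004 0 0 0 0 0 0" --pt "0.006 0 0 0 0 0 0"

```text
t: 26.05
tool_pos: [0.5014, 0.1093, 0.0006]
orientation: [2.426, 1.993, 0.002]
force: [0.3, -2.9, 7.6]
opening: 0.0466
```

```bash
python3 fr.py
```

```text
t 26.25 mean F punch x,y,z -2.44 -0.98 6.8 all x [-2.7 -1.8 -2.4 -2.6 -2.7] tcp [-0.10003  0.00046] 0.0006160997670502932
```

The stop is felt: push rose to 2.4 N, of which about 1 N is friction. I'm raising it gently.

Call:
move_arm --pt "0.002 0 0 0 0 0 0" --pt "0.004 0 0 0 0 0 0" --pt "0.004 0 0 0 0 0 0"

```text
t: 26.55
tool_pos: [0.5015, 0.1093, 0.0006]
orientation: [2.425, 1.993, 0.002]
force: [0.6, -4.3, 6.3]
opening: 0.0466
```

```bash
python3 fr.py
```

```text
t 26.75 mean F punch x,y,z -4.17 -1.42 7.06 all x [-4.1 -4.7 -3.2 -4.4 -4.4] tcp [-0.09996  0.00042] 0.0005965886513912902
```

Call:
move_arm --pt "0.002 0 0 0 0 0 0" --pt "0.004 0 0 0 0 0 0" --pt "0.004 0 0 0 0 0 0" --pt "0.004 0 0 0 0 0 0"

```text
t: 27.15
tool_pos: [0.5015, 0.1094, 0.0006]
orientation: [2.425, 1.993, 0.001]
force: [0.8, -5.1, 7.0]
opening: 0.0468
```

```bash
python3 fr.py;  python3 - <<'E'
from rear import *
c=cam("side"); cv2.imwrite("pics/s17.png",cv2.resize(c["frame"][140:230,220:320,::-1],None,fx=6.5,fy=6.5,interpolation=2))
K=lambda x,y:(220+x/6.5,140+y/6.5)
pose(c,K(164,471),K(374,451),K(145,370),K(355,365))
E
```

```text
t 27.35 mean F punch x,y,z -5.14 -1.54 7.83 all x [-4.8 -5.4 -5.3 -5.  -5.2] tcp [-0.09986  0.00034] 0.0006151415317471806
width(91?) 0.0885 rear corners [-0.1331  0.0454] [-0.1358 -0.043 ] yaw(rear) deg -1.72 side yaw [-3.7  -0.66] centre [-0.0665 -0.0008]
```

View pics/s17.png

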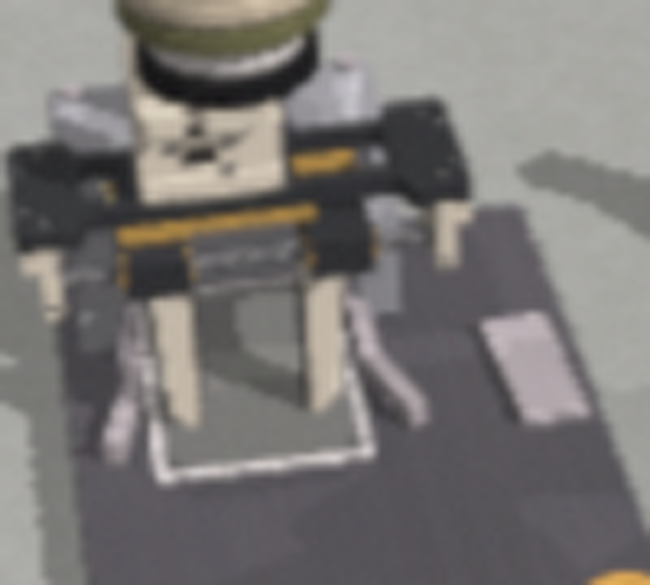

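Call:
move_arm --pt "0 0.003 0 0 0 -0.001 0" --pt "0 0.006 0 0 0 -0.003 0" --pt "0 0.008 0 0 0 -0.005 0" --pt "0 0.008 0 0 0 -0.005 0"

```text
t: 27.8
tool_pos: [0.5022, 0.1098, 0.0006]
orientation: [2.41, 2.013, 0.002]
force: [0.2, -3.7, 8.0]
opening: 0.0466
```

```bash
python3 fr.py;  python3 - <<'E'
from rear import *
s,p,R=tool();print(s["wrist_torque"],np.degrees(np.arctan2(R[1,0],R[0,0])))
c=cam("side")
K=lambda x,y:(220+x/6.5,140+y/6.5)
pose(c,K(164,471),K(374,451),K(145,370),K(355,365))
E
```

```text
t 28.0 mean F punch x,y,z -2.9 -0.44 7.51 all x [-3.6 -2.8 -2.6 -3.3 -2.1] tcp [-0.09933 -0.00022] 0.0005999855061103107
[-0.63038956  0.30863728  0.0640562 ] 79.71641874343328
width(91?) 0.0873 rear corners [-0.1334  0.0437] [-0.1344 -0.0436] yaw(rear) deg -0.67 side yaw [-0.86 -0.65] centre [-0.0659 -0.0007]
```

The plate is straighter now (−0.7° by camera) and moved 0.6 mm further in. Re-pushing to about 5 N.

Call:
move_arm --pt "0.002 0 0 0 0 0 0" --pt "0.004 0 0 0 0 0 0" --pt "0.006 0 0 0 0 0 0" --pt "0.006 0 0 0 0 0 0"

```text
t: 28.45
tool_pos: [0.5022, 0.1099, 0.0006]
orientation: [2.41, 2.012, 0.0]
force: [-0.9, -5.1, 8.5]
opening: 0.0463
```

```bash
python3 fr.py
```

```text
t 28.65 mean F punch x,y,z -5.44 -0.32 8.53 all x [-5.2 -5.6 -5.  -5.7 -5.8] tcp [-0.09925 -0.00024] 0.0006082229171252632
```

Call:
move_arm --pt "0.001 0 0 0 0 0 0" --pt "0.001 0 0 0 0 0 0" --pt "0.001 0 0 0 0 0 0"

```text
t: 28.95
tool_pos: [0.5022, 0.1099, 0.0006]
orientation: [2.41, 2.012, 0.0]
force: [-0.7, -6.7, 8.7]
opening: 0.0464
```

```bash
python3 fr.py;  python3 - <<'E'
from rear import *
s,p,R=tool();print(s["wrist_torque"],np.degrees(np.arctan2(R[1,0],R[0,0])))
c=cam("side")
K=lambda x,y:(220+x/6.5,140+y/6.5)
pose(c,K(164,471),K(374,451),K(145,370),K(355,365))
E
```

```text
t 29.15 mean F punch x,y,z -5.87 -0.4 8.48 all x [-6.7 -6.2 -5.5 -5.5 -5.4] tcp [-0.09927 -0.00024] 0.0005942539334539074
[-1.09301358  0.43924604  0.09853577] 79.72131437694581
width(91?) 0.0871 rear corners [-0.1332  0.0438] [-0.1342 -0.0433] yaw(rear) deg -0.61 side yaw [-0.86 -1.33] centre [-0.0657 -0.0005]
```

Home, with a push of about 5.9 N at the tool and roughly 4.5–5 N on the stop. Now I lift off gently.

Call:
move_arm --pt "0 0 -0.003 0 0 0 0" --pt "0 0 -0.006 0 0 0 0" --pt "0 0 -0.009 0 0 0 0" --pt "0 0 -0.012 0 0 0 0" --pt "0 0 -0.02 0 0 0 0" --pt "0 0 -0.05 0 0 0 0" --pt "0 0 -0.1 0 0 0 0" --pt "0 0 -0.15 0 0 0 0"

```text
t: 30.0
tool_pos: [0.501, 0.1111, 0.0148]
orientation: [-2.411, -2.013, 0.0]
force: [-0.3, 0.5, 0.5]
opening: 0.0461
```

```bash
python3 fr.py;  python3 - <<'E'
from rear import *
c=cam("side"); cv2.imwrite("pics/s18.png",cv2.resize(c["frame"][140:230,220:320,::-1],None,fx=6.5,fy=6.5,interpolation=2))
K=lambda x,y:(220+x/6.5,140+y/6.5)
pose(c,K(164,471),K(374,451),K(145,370),K(355,365))
E
```

```text
t 30.2 mean F punch x,y,z 0.31 0.27 0.04 all x [0.5 0.3 0.2 0.2 0.4] tcp [-0.09822  0.00075] 0.014888720848900257
width(91?) 0.0858 rear corners [-0.1334  0.043 ] [-0.1344 -0.0428] yaw(rear) deg -0.65 side yaw [ 1.92 -2.89] centre [-0.0659 -0.0007]
```

View pics/s18.png

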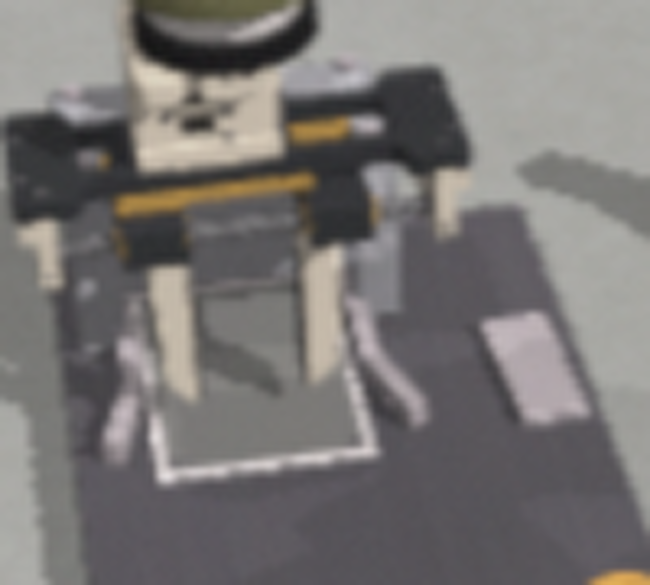

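The plate stayed put (rear rim unchanged). Going up, shutting the jaws, then over the plunger.

Call:
move_arm --pt "0 0 -0.3 0 0 0 0" --pt "0 0 -0.7 0 0 0 0" --pt "0 0 -1 0 0 0 -1" --pt "0 0 -1 0 0 0 -1"

```text
t: 30.65
tool_pos: [0.5046, 0.1115, 0.1198]
orientation: [2.408, 2.011, 0.011]
force: [1.3, -0.7, 0.1]
opening: 0.0352
```

Call:
move_arm --pt "0 0 -0.4 0 0 0 -1" --pt "0 0 -0.8 0 0 0 -1" --pt "0 0 -0.85 0 0 0 -1" --pt "0 0 -0.85 0 0 0 -1" --pt "0 0 -0.85 0 0 0 -1"

```text
t: 31.15
tool_pos: [0.5003, 0.1109, 0.1975]
orientation: [-2.41, -2.013, 0.004]
force: [0.2, 0.2, -0.1]
opening: 0.0007
```

```bash
python3 - <<'E'
from rear import *
s,p,R=tool();print(s["t"],p,s["opening"],s["force"],topunch(p)); print(delta(R,p,[*PO,.19]))
c=cam("side"); cv2.imwrite("pics/s19.png",cv2.resize(c["frame"][100:230,190:330,::-1],None,fx=5,fy=4.5,interpolation=2)); pts=[proj(c,p)]; print(pts)
t=cam("top"); cv2.imwrite("pics/t19.png",cv2.resize(t["frame"][140:290,120:310,::-1],None,fx=4,fy=4,interpolation=2))
E
```

```text
31.15 [0.50027446 0.1108905  0.19747434] 0.0006806565843782735 [ 0.22061724  0.20496276 -0.05405115] [-0.09864602  0.00188047]
[0.98593013 0.03909585 0.07387235]
[array([254.41948186, 149.47218334])]
```

View pics/s19.png

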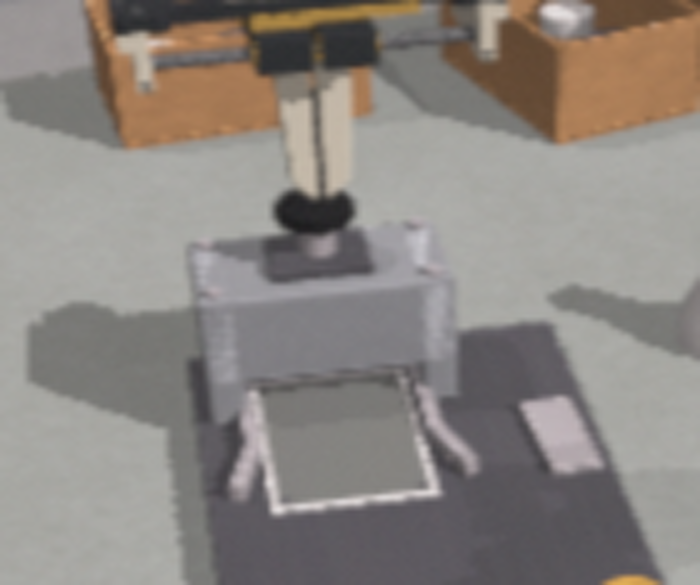

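View pics/t19.png

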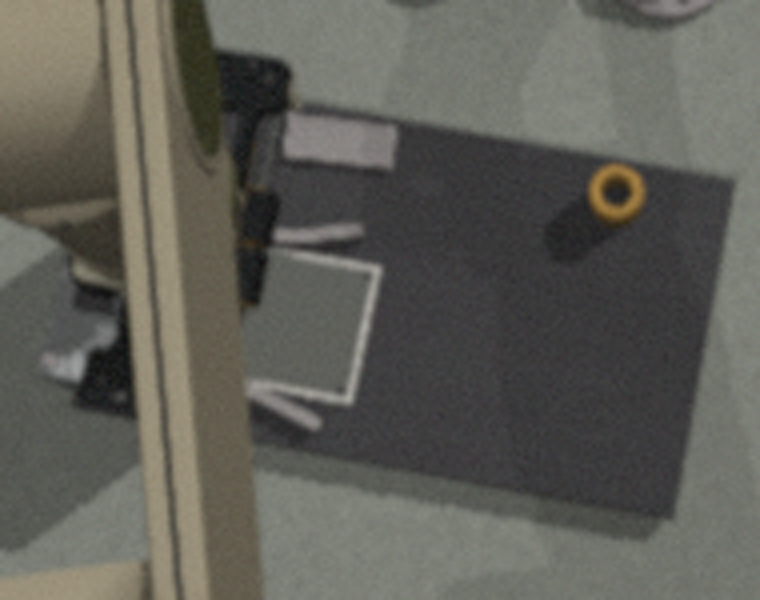

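The plate lies between the guides, with its far end under the arch. The shut fingertips appear at about (255,143), over the bed in front of the plunger. I check the plate from both views.

```bash
python3 - <<'E'
from rear import *
c=cam("side"); K=lambda x,y:(190+x/5-.4,100+y/4.5-.4)
pose(c,K(278,508),K(436,492),K(262,420),K(410,395))
t=cam("top"); K=lambda x,y:(120+x/4-.4,140+y/4-.4)
pose(t,K(352,402),K(379,267),K(290,394),K(300,254))
import pickle; t0,_=pickle.load(open("c0.pkl","rb")); K=lambda x,y:(125+x/4-.4,150+y/4-.4)
pose(t0,K(635,393),K(653,260),K(440,364),K(460,233))
E
```

```text
width(91?) 0.0819 rear corners [-0.1325  0.0421] [-0.1334 -0.0398] yaw(rear) deg -0.6 side yaw [ 3.2  -7.26] centre [-0.0649  0.0005]
width(91?) 0.0894 rear corners [-0.1368  0.0451] [-0.1369 -0.0443] yaw(rear) deg -0.09 side yaw [1.41 0.59] centre [-0.0688  0.0003]
width(91?) 0.0896 rear corners [-0.3409  0.0306] [-0.3379 -0.059 ] yaw(rear) deg 1.94 side yaw [1.8  1.91] centre [-0.2714 -0.0119]
```

Both views agree on home, with y≈0 and yaw≈0 (top view centre x −0.069). Now over the plunger.

Call:
move_arm --pt "0.3 0.01 0 0 0 0 -1" --pt "0.6 0.03 0 0 0 0 -1" --pt "0.9 0.04 0 0 0 0 -1" --pt "0.98 0.04 0 0 0 0 -1" --pt "0.98 0.04 0 0 0 0 -1" --pt "0.98 0.04 0 0 0 0 -1"

```text
t: 31.95
tool_pos: [0.5222, 0.2059, 0.1989]
orientation: [-2.411, -2.014, 0.002]
force: [-0.3, -1.2, -0.3]
opening: 0.0005
```

Call:
move_arm --pt "0 0 0.2 0 0 0 -1" --pt "0 0 0.35 0 0 0 -1" --pt "0 0 0.4 0 0 0 -1" --pt "0 0 0.4 0 0 0 -1" --pt "0 0 0.4 0 0 0 -1"

```text
t: 32.45
tool_pos: [0.5228, 0.2064, 0.16]
orientation: [2.412, 2.013, 0.0]
force: [-0.2, -0.5, 0.7]
opening: 0.0004
```

```bash
python3 - <<'E'
from rear import *
s,p,R=tool();print(s["t"],p,s["opening"],s["force"],topunch(p))
c=cam("side"); cv2.imwrite("pics/s20.png",cv2.resize(c["frame"][100:230,190:330,::-1],None,fx=5,fy=4.5,interpolation=2))
E
```

```text
32.45 [0.52280169 0.20643164 0.15996768] 0.00043111576971519277 [-0.22430216 -0.4893152   0.68132026] [-0.00053437 -0.00123229]
```

View pics/s20.png

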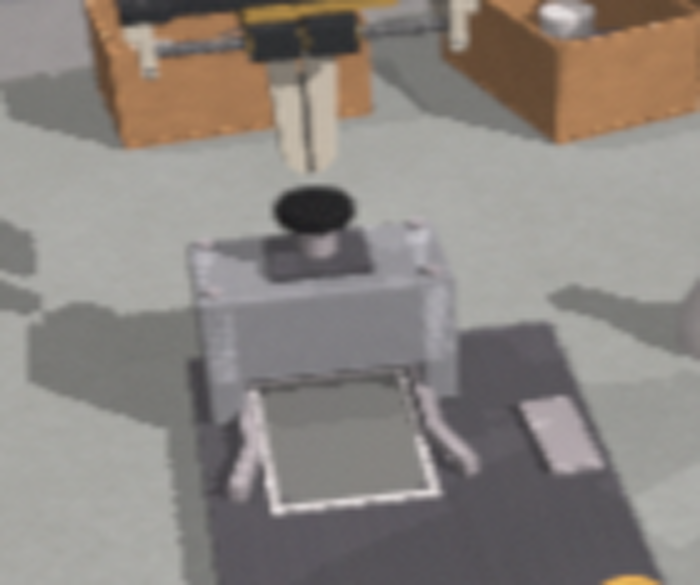

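The fingers are centred over the black head, about 22 mm above it.

Call:
move_arm --pt "0 0 0.05 0 0 0 -1" --pt "0 0 0.1 0 0 0 -1" --pt "0 0 0.15 0 0 0 -1" --pt "0 0 0.17 0 0 0 -1" --pt "0 0 0.17 0 0 0 -1"

```text
t: 33.0
tool_pos: [0.5222, 0.2066, 0.1418]
orientation: [-2.411, -2.013, 0.002]
force: [0.2, -1.5, 0.1]
opening: 0.0006
```

Call:
move_arm --pt "0 0 0.01 0 0 0 -1" --pt "0 0 0.02 0 0 0 -1" --pt "0 0 0.03 0 0 0 -1" --pt "0 0 0.03 0 0 0 -1"

```text
t: 33.4
tool_pos: [0.5226, 0.2067, 0.1394]
orientation: [-2.412, -2.013, 0.0]
force: [0.3, 0.9, -0.2]
opening: 0.0006
```

Call:
move_arm --pt "0 0 0.01 0 0 0 -1" --pt "0 0 0.02 0 0 0 -1" --pt "0 0 0.03 0 0 0 -1" --pt "0 0 0.03 0 0 0 -1"

```text
t: 33.8
tool_pos: [0.5225, 0.2067, 0.1363]
orientation: [-2.411, -2.013, 0.001]
force: [0.7, 0.7, 0.2]
opening: 0.0005
```

Call:
move_arm --pt "0 0 0.01 0 0 0 -1" --pt "0 0 0.02 0 0 0 -1" --pt "0 0 0.03 0 0 0 -1" --pt "0 0 0.03 0 0 0 -1"

```text
t: 34.2
tool_pos: [0.5227, 0.2067, 0.1338]
orientation: [2.411, 2.013, 0.0]
force: [-1.9, -1.1, 4.7]
opening: 0.0006
```

Call:
move_arm --pt "0 0 0.015 0 0 0 -1" --pt "0 0 0.03 0 0 0 -1" --pt "0 0 0.045 0 0 0 -1" --pt "0 0 0.06 0 0 0 -1" --pt "0 0 0.075 0 0 0 -1" --pt "0 0 0.09 0 0 0 -1" --pt "0 0 0.09 0 0 0 -1"

```text
t: 34.9
tool_pos: [0.5228, 0.2068, 0.1253]
orientation: [2.411, 2.013, 0.001]
force: [-5.2, -2.5, 9.5]
opening: 0.0004
```

Call:
move_arm --pt "0 0 0.01 0 0 0 -1" --pt "0 0 0.02 0 0 0 -1" --pt "0 0 0.03 0 0 0 -1" --pt "0 0 0.03 0 0 0 -1"

```text
t: 35.3
tool_pos: [0.5229, 0.2068, 0.1235]
orientation: [2.411, 2.013, 0.001]
force: [-8.5, -2.1, 16.8]
opening: 0.0002
```

Call:
move_arm --pt "0 0 0.005 0 0 0 -1" --pt "0 0 0.01 0 0 0 -1" --pt "0 0 0.01 0 0 0 -1" --pt "0 0 0.01 0 0 0 -1"

```text
t: 35.7
tool_pos: [0.523, 0.2068, 0.1235]
orientation: [2.411, 2.013, 0.002]
force: [-11.3, -3.6, 23.9]
opening: 0.0006
```

```bash
python3 - <<'E'
from rear import *
s,p,R=tool();print(s["t"],p,s["opening"],s["force"],topunch(p))
c=cam("side"); cv2.imwrite("pics/s21.png",cv2.resize(c["frame"][100:230,190:330,::-1],None,fx=5,fy=4.5,interpolation=2))
E
```

```text
35.7 [0.52297459 0.20684529 0.12347473] 0.0006206218714377289 [-11.27942381  -3.64910587  23.88520243] [-9.46308105e-05 -1.31964289e-03]
```

View pics/s21.png

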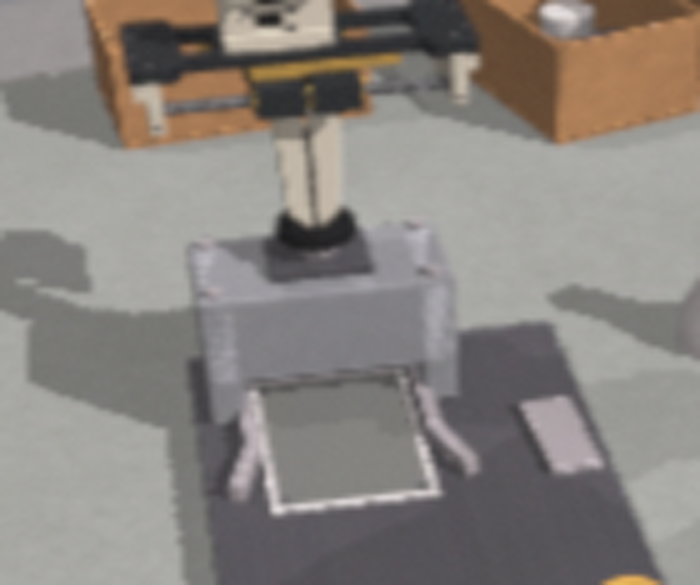

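The plunger is on its end stop: z no longer changes while the force rises to 24 N, and the head sits low. The plate is unmoved. Releasing.

Call:
move_arm --pt "0 0 -0.02 0 0 0 -1" --pt "0 0 -0.05 0 0 0 -1" --pt "0 0 -0.08 0 0 0 -1" --pt "0 0 -0.12 0 0 0 -1" --pt "0 0 -0.17 0 0 0 -1" --pt "0 0 -0.3 0 0 0 -1" --pt "0 0 -0.6 0 0 0 -1" --pt "0 0 -0.8 0 0 0 -1"

```text
t: 36.55
tool_pos: [0.5229, 0.2068, 0.2025]
orientation: [2.411, 2.013, 0.001]
force: [0.5, -0.4, 1.0]
opening: 0.0006
```

Call:
move_arm --pt "0 0 0 0 0 0 -1" --pt "0 0 0 0 0 0 -1" --pt "0 0 0 0 0 0 -1"

```text
t: 36.85
tool_pos: [0.5219, 0.2065, 0.1991]
orientation: [-2.411, -2.013, 0.003]
force: [0.9, 0.6, 0.4]
opening: 0.0005
```

```bash
python3 - <<'E'
from rear import *
s,p,R=tool();print(s["t"],p,s["opening"],s["force"],topunch(p))
c=cam("side"); cv2.imwrite("pics/s22.png",cv2.resize(c["frame"][100:230,190:330,::-1],None,fx=5,fy=4.5,interpolation=2))
K=lambda x,y:(190+x/5-.4,100+y/4.5-.4)
pose(c,K(278,508),K(436,492),K(262,420),K(410,395))
t=cam("top"); cv2.imwrite("pics/t22.png",cv2.resize(t["frame"][140:290,120:310,::-1],None,fx=4,fy=4,interpolation=2)); K=lambda x,y:(120+x/4-.4,140+y/4-.4)
pose(t,K(352,402),K(379,267),K(290,394),K(300,254))
E
```

```text
36.85 [0.52187211 0.20650396 0.19907921] 0.0005265125209385501 [0.94875525 0.63592715 0.36334431] [-0.00064802 -0.00030685]
width(91?) 0.0819 rear corners [-0.1325  0.0421] [-0.1333 -0.0398] yaw(rear) deg -0.56 side yaw [ 3.22 -7.2 ] centre [-0.0649  0.0005]
width(91?) 0.0897 rear corners [-0.1367  0.0455] [-0.137  -0.0442] yaw(rear) deg -0.19 side yaw [0.47 0.38] centre [-0.0688  0.0004]
```

View pics/s22.png

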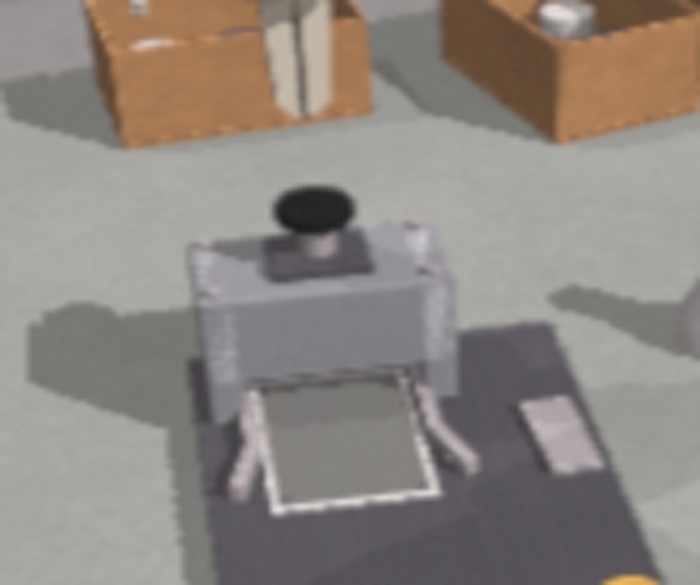

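View pics/t22.png

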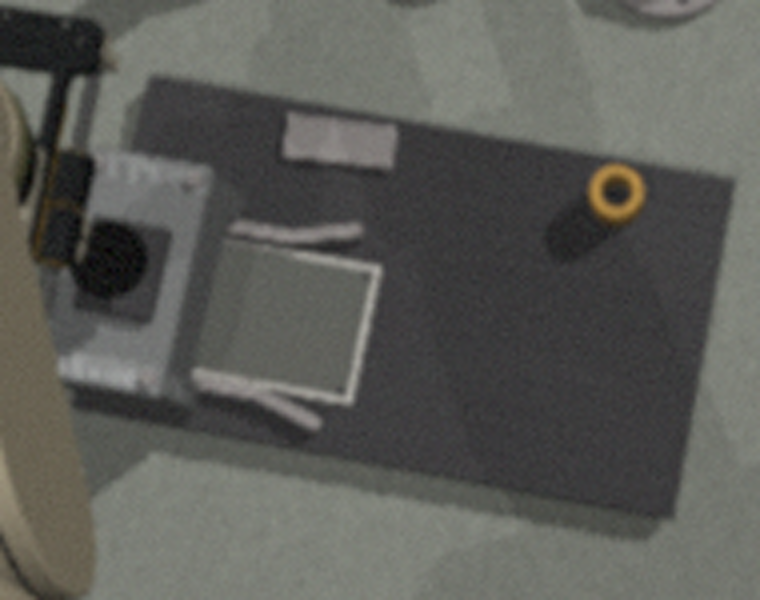

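The plunger is up again, with its head at the same pixel as before the press, and the fingers are well clear. The plate is unmoved between the guides, and the strap and bushing are where they were. Handing in.

```bash
python3 -c "
from plant import *
print(read_state()['force']); print(close_job())"
```

```text
[ 0.04652345 -0.88590178 -0.15364547]
the job is handed in; nothing more can be done
None
```

I slid the larger grey-film plate home between the guides, bore it on the stop, worked the plunger once, and handed the job in at about 37 s. No verdict was reported, so what follows rests on my own measurements.

- **Slide and stop:** I pressed with about 6–10 N on the film. Just short of home I corrected a yaw of about −1.7°. I then pushed with 5.4–5.9 N at the wrist for about 0.7 s. Allowing about 1 N for bed friction, that is roughly 4.5–5 N on the stop.
- **Plunger:** It reached its end stop, as the height stopped changing while the force rose to 24 N. It sprang fully back, with the head at the same pixel as before the press.
- **Plate at the end:** The top view puts its centre at x −68.8 mm, y +0.4 mm, with yaw about 0°. It did not move during the punch stroke. The fingers are clear and the wrist force is about zero.
- **Other parts:** The strap and bushing are where they were in the last views. I did not measure the other loose parts again; the arm only moved on the far side of the scene or well above them.

Two checks disagreed:
- **Fingertip height:** The fingertips sat some 15–20 mm above the reported TCP height in the side view, so I found contact by force instead of by position.
- **Side view pose:** It puts the plate centre 3–4 mm further in than the top view, which is beyond the stop. I put that down to calibration, and to the short visible edges in that view.

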